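# Swap the pack on the bench charger

### The job

The battery pack on the bench charger is finished: slide it out through the open end of the charger's track and lay it on its foot in the shallow steel tray. Then slide the flat pack of the same size that is waiting on the bench into the track from the open end, contact end first, until it is fully home, and swing the keeper arm fully shut behind it. Leave the larger pack, the bottles and the jar where they stand.

Things in the scene. Friction and masses are not known exactly. Their poses are not given: they have to be found in the camera images.
- dock: Bench charger, fixed. Origin: centre of its underside. x runs along the track from open to closed end, z up. Sizes in mm. Base plate 222 x 110, x -100 to +122; its top, height 8, is the track's floor. Grey contact tower at x +65 to +115, height 82, closes the track and is the stop. A pack fully home stands on the floor, centred at x = 0, y = 0, its axes along the charger's; clear of the base at x = -165
- dock_mouth (a point): Middle of the track's open end, on its floor (charger x -65, height 8 mm). Two aluminium rails with inward lips, x -50 to +65: 44 between rails, 28 between lips, lips at heights 19 to 23; from x -50 to -65 they flare outward. Foot clearance: 2 each side, 5 above the flange; no way in or out from above
- dock_contact (a point): Middle of the contact face of the charger's tower: charger x +65, y 0, height 47 mm. The contact end of a pack that is home touches it
- pack_done_center (a point): Finished battery pack, in the track at the start (home or up to 3 mm short); 130 x 56 x 61 mm, 0.5-0.8 kg, aluminium shell, black end caps. Point: middle of the upper body (130 x 56 x 44, the part to hold), 39 above the underside. Below the body a T-shaped foot 17 high: neck 24 wide, flange 40 wide and 6 thick, on which it stands. x to its contact end, z up
- pack_flat_center (a point): Flat pack, the very same shape and weight as the finished one, standing on its foot on the bench. Point: middle of the upper body, 39 mm above its underside; x along its length to the contact end (two brass contacts; the other end has a small pull loop, and a grey charge display on top near it), z up
- pack_flat_front (a point): Middle of the contact end face of the flat pack: 65 mm ahead of its centre point along its x, at the same height
- pack_large_center (a point): Larger pack of the same look, 175 x 68 x 73 mm high, 0.95 kg, loose; it does not fit this track and is to be left alone. Point: middle of its body, 45 mm above its underside; x along its length, z up
- tray: Shallow steel tray with a rubber liner, fixed, 182 x 112 mm outside, walls and floor 3 thick, rim 14 high with a rolled edge. Origin: centre of its underside; x along its length, z up
- keeper (a joint): Angle (rad) of the keeper arm, a flat steel bar that turns level about an upright pivot beside the mouth. 0 = shut, across the mouth, pointing to the charger's -y; at angle a it points to x = -sin a, y = -cos a in the charger's frame. Starts open at 1.95 to 2.45, limit 2.8. Light friction (0.6 N at the knob): stays where left. Shut, it passes 4 mm behind a pack that is home
- keeper_pivot (a point): Pivot axis of the keeper arm: charger x -75, y +45 mm, at the bar's height (bar 12 wide, 11 to 19 above the bench)
- keeper_knob (a point): Upright black knob on the keeper arm's free end, 100 mm from the pivot: a cylinder 12 thick, from 19 to 56 mm above the bench; the point is on its axis, 42 above the bench. When shut it is beside the mouth (charger x -75, y -55), with a steel stop block (to height 22) next to it at x -62, y -46
- grease_bottle: White bottle with a red pointed cap, 35 x 50 x 160 mm high, loose, standing in the open space before the charger's mouth. Origin: centre of its underside
- lube_1: Slim dark bottle with a green pointed cap, 38 across, 121 mm high, loose. Origin: centre of its underside
- white_jar: White jar with a black lid, 57 across, 91 mm high, loose. Origin: centre of its underside
Things that resemble listed ones, but are neither listed nor needed, are in the scene too. What is shaped like the part that bears pack_flat_center but red is not meant.

How it is judged (in metres and radians):
On the way, in this order (a step that is already met when the one before it is completed fails the run):
1. the finished pack has been drawn out of the track (horizontal distance between pack_done_center and dock above 0.14 m), for 0.1 s.
2. the flat pack has been slid into the track, contact end first, to within 25 mm of the tower (distance between pack_flat_front and dock_contact below 0.025 m and angle between the x axis of pack_flat_center and the x axis of dock, either way round below 0.06 rad), for 0.2 s.
3. the keeper arm is shut behind it (value of joint keeper below 0.1 rad), for 0.2 s.
At the end, for the whole second after the job is handed in: The finished pack lies flat inside the tray rim (centre within 35 mm of the tray's along each side, tilt under 0.08 rad); the flat pack is home, its contact end within 6 mm of the tower's contact face, aligned within 0.06 rad; keeper under 0.1 rad; all at rest (x of pack_done_center in the frame of tray between -0.035 and 0.035 m and y of pack_done_center in the frame of tray between -0.035 and 0.035 m and z of pack_done_center in the frame of tray between 0.036 and 0.049 m and angle between pack_done_center's own z axis and vertical below 0.08 rad and distance between pack_flat_front and dock_contact below 0.006 m and angle between the x axis of pack_flat_center and the x axis of dock, either way round below 0.06 rad and value of joint keeper below 0.1 rad and linear speed of each of pack_flat, pack_done below 0.01 m/s and velocity of joint keeper between -0.05 and 0.05 rad/s); the robot touches nothing.
It fails at once if the grease bottle is knocked over or shifted more than 30 mm (distance of grease_bottle from where it was at the start of the episode above 0.03 m or angle between grease_bottle's own z axis and vertical above 0.5 rad).
It fails at once if the slim dark bottle is knocked over or shifted more than 30 mm (distance of lube_1 from where it was at the start of the episode above 0.03 m or angle between lube_1's own z axis and vertical above 0.5 rad).
It fails at once if the white jar is knocked over or shifted more than 30 mm (distance of white_jar from where it was at the start of the episode above 0.03 m or angle between white_jar's own z axis and vertical above 0.5 rad).
It fails at once if the larger pack is knocked over or shifted more than 30 mm (distance of pack_large_center from where it was at the start of the episode above 0.03 m or angle between pack_large_center's own z axis and vertical above 0.5 rad).
It also fails if it takes over 72 s, if anything falls off the work surface, if the arm or the gripper's body presses on something with over 40 N, if the wrist force passes 120 N, or if a joint passes its speed limit or range.

### The arm

A 6-joint arm with a two-finger parallel gripper is mounted at the origin on a cart in front of the work surface, level with it; the furniture and walls round the work are solid. World frame = base frame: x ahead of the robot, y to its left, z up, the work surface at z = 0. Lengths are in mm, angles in degrees, forces in N, time in s.
With the tool pointing down it reaches from about 325 to 900 mm from the base axis. Payload 3.5 kg.
Tool frame: the origin (TCP) lies between the finger pads; the fingertips stand 8 mm ahead of it and the grasp point (between the pads) lies 11 mm behind it; y points along the fingers, x is the direction in which the jaws open and shut, and the axes are right-handed (so a half turn about y gives the same grasp; the last joint's range is limited). The gripper opens to 85 mm and grips with 20 to 120 N. Pads are 22 mm wide; open, the fingers measure 114 mm over their backs; the gripper's body (76 mm by 85 mm) begins 54 mm behind the grasp point. The pads swing forward as they close: fully open they stand 13 mm farther back than shut.
Start: joints at [-78.117, 15.837, -1.513, 72.651, 0, 84.076], TCP at [191.126, -595.057, 239.313] pointing down, gripper open.
Joint ranges: [-178.77, 178.77], [-48.84, 107.48], [-61.69, 71.31], [-111.58, 123.2], [-90, 87.43], [-180, 180]. Speed limits (degrees/s): [147.25, 147.25, 180, 180, 180, 180].

### API

Orientations are given as [roll, pitch, yaw] about the fixed x, y, z axes, in that order (R = Rz(yaw) Ry(pitch) Rx(roll)).
In Python, from plant import manip gives the robot as it stands.
- The arm moves only by the tool drive_tool, never from a script. Its argument "increments" is a list that holds one entry, the list of rows, each a list of 7 numbers: the turn, a rotation vector about the tool's x, y, z in units of 8 degrees (1.0 is 8 degrees), then the shift along the tool's x, y, z in m, then the opening, from 0 (shut) to 1 (fully open). In form: [[[wx, wy, wz, dx, dy, dz, fingers], ...]]. A call has 1 to 10 rows; each row is the pose to reach, as a shift and turn from the pose measured when the call began, along the tool's axes at that moment; what a row does not reach only later rows make up. A row lasts 1/10 s, in which the tool goes at most 50 mm and 8.59 degrees, less where a joint would pass 70% of its speed; a pose out of reach is approached as far as the arm can. A call with a gripper value outside its range is refused whole. The fingers move at their own pace and stop on an object; the grip force is fixed at half the most. Time passes only in rows, so rows that repeat a pose let the fingers close. It gives the time, the measured TCP pose, the force and the opening at its end, in the units of the state.
- manip.get_state(): the state, without advancing time (a new reading comes with each control period).
- manip.capture(name): name is "scene" or "top"; returns a dict with "color" (420x560x3 uint8, blue, green, red), "mtx" (3x3 intrinsics, pixels), "cam_to_world" (4x4, takes a point from camera to world coordinates). Camera axes: x right, y down, z forward; pixel columns grow to the right and rows downward; lengths in mm; the calibration is good to about 2 mm. A picture is of the moment at which its call begins. There is no depth.
- manip.finish_job(): hands the job in, once; it reports no verdict.
The state is a dict: "t": time; "joints": joint angles; "qd": joint speeds; "effort": joint torques, N m; "tcp_pos": TCP position; "tool_rot": TCP orientation; "contact_force": force on the tool from outside, world axes, zero at the start; "moment": the same for the moment, N m; "opening": finger opening in mm.
Only numpy, scipy, OpenCV 4.12 (cv2) and the standard library are available. Lean on these libraries where they do the work, as an engineer would, in place of code of your own. Each camera call takes 0.05 s, during which the arm holds its last target.

## Working session

There is one attempt and no reset: what is moved stays moved. The work goes in short steps, Python scripts to look and compute and a tool call to move; the robot and the scene stay as the last step left them, time stands still between calls to the robot, and variables do not carry over. Pictures are saved under pics/ and viewed, and the job is handed in when it is done.

Besides the shell and the picture viewer there is one more tool, called after "Emit:" as a command line: name --argument value ..., lists and objects as JSON in quotes. drive_tool: Moves the arm, as the interface text tells. Its arguments: {"type":"object","properties":{"increments":{"type":"array"}},"required":["increments"]}

```bash
mkdir -p pics; ls; cat > cap.py <<'E'
from plant import manip
import cv2,pickle,sys
def cap(tag):
    for n in ("scene","top"):
        d=manip.capture(n); cv2.imwrite(f"pics/{n}_{tag}.png",d["color"]); pickle.dump(d,open(f"pics/{n}_{tag}.pkl","wb"))
if __name__=="__main__": cap(sys.argv[1]); print(manip.get_state())
E
python3 cap.py a; python3 -c "
import pickle
for n in ('scene','top'):
    d=pickle.load(open(f'pics/{n}_a.pkl','rb'));print(d['mtx'],d['cam_to_world'])"
```

```text
pics
{'t': 0.1, 'joints': array([-7.81203247e+01,  1.58762295e+01, -1.59070449e+00,  7.26516963e+01,
       -4.99785435e-04,  8.40731502e+01]), 'qd': array([-0.07524727, -0.10976487,  0.26019296, -0.09324808,  0.02435188,
        0.02624276]), 'effort': array([-4.78124889e-05, -4.46709287e+01,  2.96128482e+01,  8.47558491e-03,
       -8.87717351e-05, -3.35500204e-06]), 'tcp_pos': array([ 190.94435878, -594.37939453,  238.24035223]), 'tool_rot': array([-89.9882475 ,   0.1180477 , -72.19346226]), 'contact_force': array([ 0.16321061, -0.48437071, -0.26525178]), 'moment': array([0.0071915 , 0.01568423, 0.01889849]), 'opening': 85.3091978763224}
[[407.11300516   0.         274.67746441]
 [  0.         407.11300516 207.08599292]
 [  0.           0.           1.        ]] [[-8.43954116e-01 -2.38219471e-01  4.80617242e-01 -2.54026159e+02]
 [-5.35777710e-01  4.18024918e-01 -7.33619393e-01  1.02163970e+03]
 [-2.61475597e-02 -8.76645112e-01 -4.80426533e-01  8.41386587e+02]
 [ 0.00000000e+00  0.00000000e+00  0.00000000e+00  1.00000000e+00]]
[[438.33555405   0.         284.49786052]
 [  0.         438.33555405 205.89114599]
 [  0.           0.           1.        ]] [[ 2.68912477e-02 -9.88965578e-01  1.45684409e-01  2.66708703e+02]
 [-9.99539685e-01 -2.86492218e-02 -9.98202177e-03 -1.63387565e+02]
 [ 1.40456209e-02 -1.45348919e-01 -9.89280755e-01  1.70234767e+03]
 [ 0.00000000e+00  0.00000000e+00  0.00000000e+00  1.00000000e+00]]
```

View images.

View pics/scene_a.png

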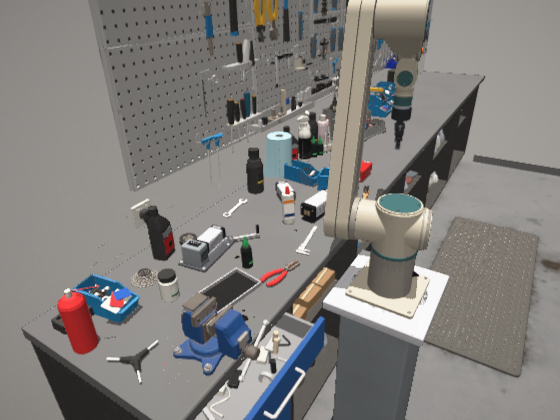

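View pics/top_a.png

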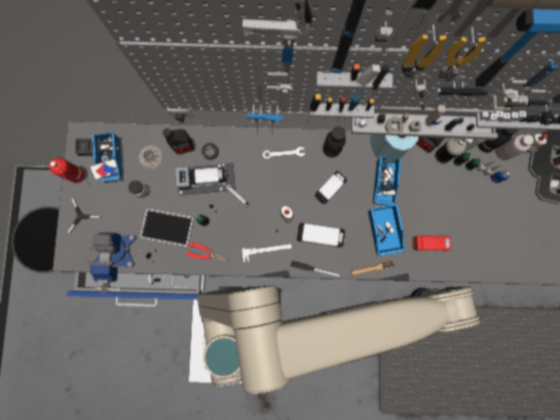

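```bash
python3 -c "
import cv2
t=cv2.imread('pics/top_a.png');s=cv2.imread('pics/scene_a.png')
cv2.imwrite('pics/t1.png',cv2.resize(t[140:260,120:270],None,fx=5,fy=5,interpolation=3))
cv2.imwrite('pics/t2.png',cv2.resize(t[150:260,260:400],None,fx=5,fy=5,interpolation=3))
cv2.imwrite('pics/s1.png',cv2.resize(s[160:320,140:360],None,fx=3.6,fy=3.6,interpolation=3))
"
```

```text
(no output)
```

View pics/t1.png

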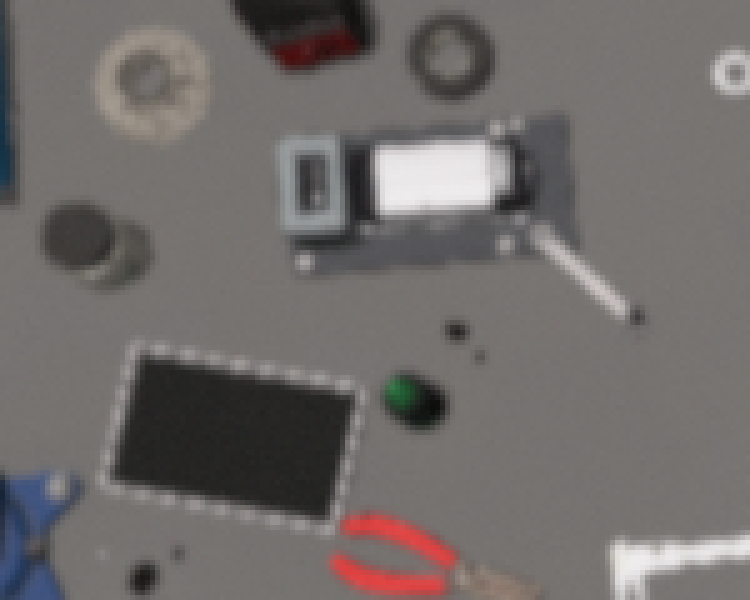

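View pics/t2.png

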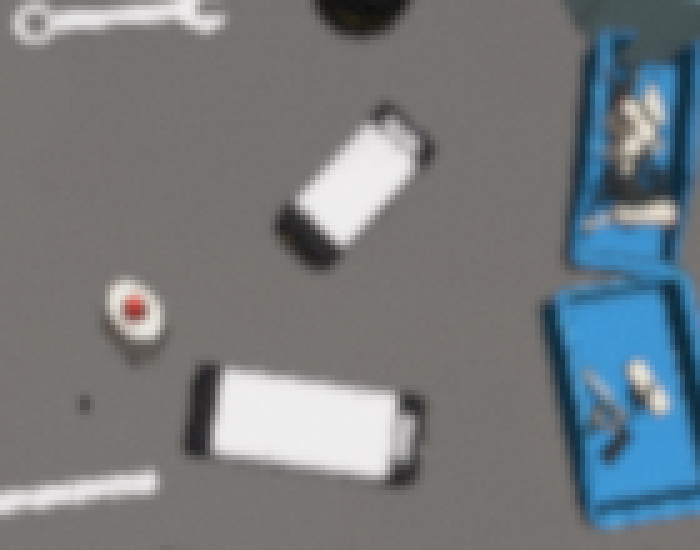

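View pics/s1.png

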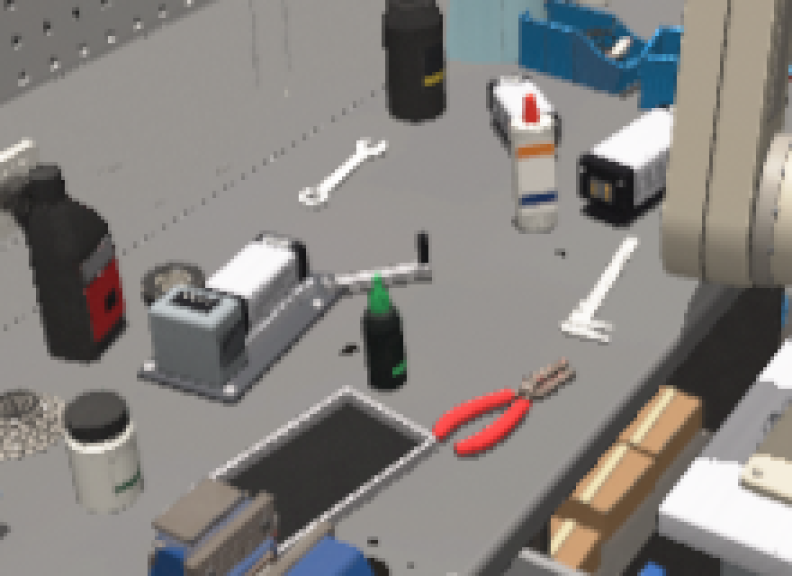

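```bash
cat > zoom.py <<'E'
import cv2,sys
f,c0,c1,r0,r1,o=sys.argv[1],*map(int,sys.argv[2:6]),sys.argv[6]
im=cv2.imread(f)[r0:r1,c0:c1]
k=min(790//(c1-c0),590//(r1-r0))
im=cv2.resize(im,None,fx=k,fy=k,interpolation=cv2.INTER_CUBIC)
for c in range(c0,c1):
    if c%5==0:
        x=int((c-c0+.5)*k); cv2.line(im,(x,0),(x,4 if c%10 else im.shape[0]),(0,200,200) ,1) if c%10 else cv2.line(im,(x,0),(x,8),(0,255,255),1)
        if c%10==0: cv2.putText(im,str(c),(x-10,20),0,.4,(0,255,255),1)
for r in range(r0,r1):
    if r%10==0:
        y=int((r-r0+.5)*k); cv2.line(im,(0,y),(8,y),(0,255,255),1); cv2.putText(im,str(r),(10,y+4),0,.4,(0,255,255),1)
cv2.imwrite(o,im)
E
python3 zoom.py pics/top_a.png 170 260 155 205 pics/z1.png
python3 zoom.py pics/top_a.png 310 355 165 210 pics/z2.png
python3 zoom.py pics/scene_a.png 175 265 220 275 pics/z3.png
python3 zoom.py pics/scene_a.png 265 345 175 225 pics/z4.png
```

```text
(no output)
```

View pics/z1.png

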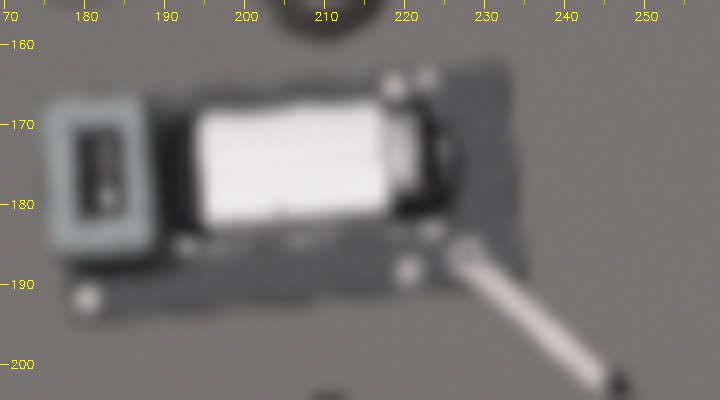

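View pics/z2.png

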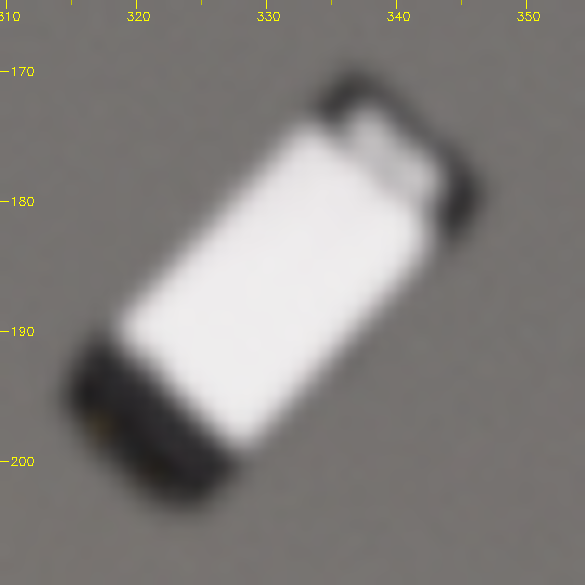

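View pics/z3.png

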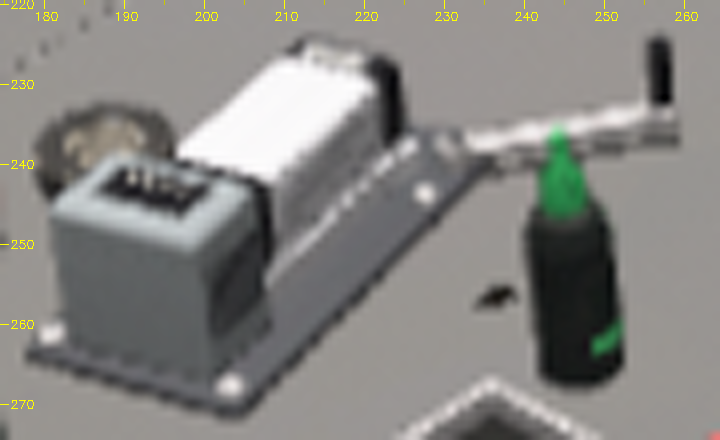

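View pics/z4.png

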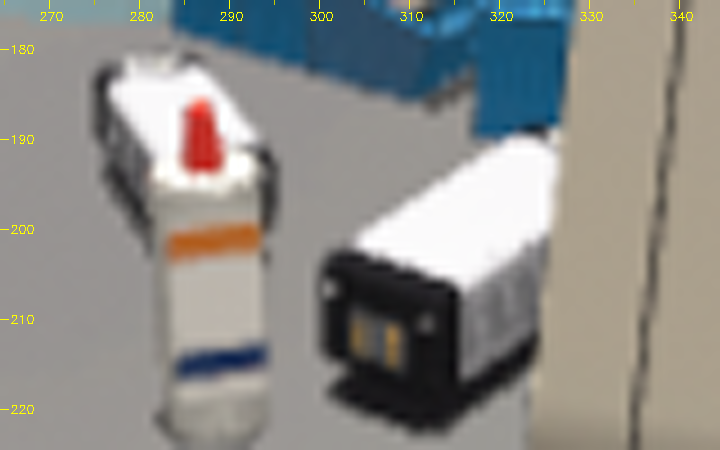

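```bash
cat > geo.py <<'E'
import numpy as np,pickle,cv2
from scipy.optimize import least_squares
C={n:pickle.load(open(f'pics/{n}_a.pkl','rb')) for n in('top','scene')}
def proj(n,P):
    T=np.linalg.inv(C[n]['cam_to_world']); P=np.atleast_2d(P).astype(float)
    p=P@T[:3,:3].T+T[:3,3]; q=p@C[n]['mtx'].T; return q[:,:2]/q[:,2:]
def ray(n,u,v,z):
    M=C[n]['cam_to_world']; d=M[:3,:3]@np.linalg.solve(C[n]['mtx'],[u,v,1.]); o=M[:3,3]
    return o+d*(z-o[2])/d[2]
def place(p,P):
    x,y,a=p[:3]; P=np.atleast_2d(P).astype(float); c,s=np.cos(a),np.sin(a)
    return np.c_[x+c*P[:,0]-s*P[:,1],y+s*P[:,0]+c*P[:,1],P[:,2]]
E
cat > f1.py <<'E'
from geo import *
pts=[('top',(-100,-55,8),(233.3,162.3)),('top',(-100,55,8),(235.5,190.7)),('top',(122,55,8),(178,195)),
('scene',(122,55,4),(204,271.5)),('scene',(122,-55,4),(178.5,263)),('scene',(-100,55,4),(236,240.5))]
tow=[('top',(115,-1,82),(175,167)),('top',(65,-1,82),(187.5,166.5)),('top',(65,1,82),(188.5,185.5)),('top',(115,1,82),(176.5,186.5)),
('scene',(115,-1,82),(181,245)),('scene',(115,1,82),(200,250)),('scene',(65,1,82),(208,241.5))]
def res(p,full=False):
    r=[]
    for n,P,u in pts: r.append(proj(n,place(p,P))[0]-u)
    for n,P,u in tow: r.append(proj(n,place(p,(P[0],P[1]*p[3],P[2])))[0]-u)
    return np.ravel(r)
g=ray('top',205,178,8); print(g)
s=least_squares(res,[g[0],g[1],np.pi/2,30],x_scale=[1,1,.01,1],loss='soft_l1'); print(s.x[:2],np.degrees(s.x[2]),s.x[3]); print(res(s.x).reshape(-1,2).round(1))
for nm,u,v,z in [('grease',287,212,160),('lube cap',200,218,121),('jar',135.5,187.5,91)]: print(nm,ray('top',u,v,z).round(0))
E
python3 f1.py
```

```text
[618.026523   135.13912916   8.        ]
[616.45133188 120.7626635 ] 96.6306953516237 37.56469584660823
[[-0.3  0.5]
 [-0.5 -0.6]
 [ 0.3 -0.1]
 [ 1.  -0.4]
 [-0.   0.1]
 [ 2.4 -2.7]
 [-0.6  0.3]
 [ 0.2 -0.3]
 [ 0.3  0.2]
 [-1.   0.3]
 [-0.3 -0.6]
 [-0.8 -0.4]
 [-0.2  0.3]]
grease [ 472. -188.  160.]
lube cap [446. 125. 121.]
jar [557. 376.  91.]
```

```bash
cat > f2.py <<'E'
from geo import *
from scipy.optimize import minimize
import f1
im=C['top']['color'].astype(float)
# flat pack silhouette
bg=np.median(im[165:210,300:312].reshape(-1,3),0); print('bg',bg)
S=8
def mask(n,p,boxes,r0,r1,c0,c1):
    m=np.zeros(((r1-r0)*S,(c1-c0)*S),np.uint8)
    for (L,W,z0,z1) in boxes:
        P=[(sx*L/2,sy*W/2,z) for sx in(-1,1) for sy in(-1,1) for z in(z0,z1)]
        q=(proj(n,place(p,P))-[c0-.5,r0-.5])*S
        cv2.fillConvexPoly(m,cv2.convexHull(np.round(q*16).astype(np.int32)),255,shift=4)
    return cv2.resize(m,(c1-c0,r1-r0),interpolation=cv2.INTER_AREA)/255.
def fit(boxes,win,g):
    r0,r1,c0,c1=win; d=np.abs(im[r0:r1,c0:c1]-bg).max(2); obs=np.clip((d-12)/40,0,1)
    f=lambda p:((cv2.GaussianBlur(mask('top',p,boxes,*win),(0,0),.7)-obs)**2).sum()
    best=min((minimize(f,[g[0],g[1],a],method='Nelder-Mead',options=dict(initial_simplex=np.array([g[0],g[1],a])+np.array([[0,0,0],[8,0,0],[0,8,0],[0,0,.1]]),maxiter=400)) for a in (g[2],g[2]+.1)),key=lambda r:r.fun)
    print(best.x[:2].round(1),np.degrees(best.x[2]).round(1),best.fun,obs.sum()); return best.x
pk=[(130,56,17,61),(130,40,0,6)]
g=ray('top',330,187,61); pf=fit(pk,(163,211,308,353),[g[0],g[1],np.radians(130)])
lg=[(175,68,19,73),(175,50,0,6)]
g=ray('top',321,235,73); pl=fit(lg,(218,252,294,350),[g[0],g[1],np.radians(85)])
# white region of done pack: minAreaRect centre
w=(im.min(2)>190).astype(np.uint8); n,l,st,ce=cv2.connectedComponentsWithStats(w)
for i in range(1,n):
    if st[i,4]>150: 
        r=cv2.minAreaRect(cv2.findContours((l==i).astype(np.uint8),0,2)[0][0]); print(ce[i],r)
np.savez('fit.npz',dock=f1.s.x,flat=pf,large=pl)
E
sed -i "s/,('scene',(-100,55,4),(236,240.5))//" f1.py; python3 f2.py
```

```text
[618.026523   135.13912916   8.        ]
[616.05709077 120.29401299] 96.42241709078984 37.54364869559638
[[-0.1  0.7]
 [-0.4 -0.4]
 [ 0.4 -0.1]
 [ 1.  -0.4]
 [ 0.1  0. ]
 [-0.4  0.3]
 [ 0.3 -0.3]
 [ 0.4  0.2]
 [-1.   0.3]
 [-0.2 -0.6]
 [-0.8 -0.5]
 [-0.1  0.3]]
grease [ 472. -188.  160.]
lube cap [446. 125. 121.]
jar [557. 376.  91.]
bg [112. 115. 118.]
[ 589.6 -353.7] 138.9 39.050958176632626 473.5
[ 406.  -317.5] 83.0 50.78915745383836 822.4499999999999
[206.55970149 174.98134328] ((207.5, 175.0), (12.0, 23.0), 90.0)
[331.13868613 186.2080292 ] ((331.7987060546875, 185.46804809570312), (12.548181533813477, 23.45718765258789), 42.709388732910156)
[320.68717047 234.25659051] ((320.80926513671875, 234.2398681640625), (35.429325103759766, 16.194091796875), 8.746162414550781)
[262.47236181 249.79899497] ((265.76727294921875, 248.19113159179688), (9.928596496582031, 48.507083892822266), 75.3791275024414)
[197.54929577 349.63480885] ((199.5, 340.5), (81.0, 21.0), 90.0)
```

```bash
cat > ov.py <<'E'
from geo import *
F=np.load('fit.npz')
def wf(img,n,p,boxes,col,k,off):
    for x0,x1,y0,y1,z0,z1 in boxes:
        P=np.array([(x,y,z) for x in(x0,x1) for y in(y0,y1) for z in(z0,z1)])
        q=((proj(n,place(p,P))-off+.5)*k*8).astype(int)
        for i in range(8):
            for b in(1,2,4):
                if not i&b: cv2.line(img,q[i],q[i|b],col,1,16,3)
pk=lambda h=0:[(-65,65,-28,28,17+h,61+h),(-65,65,-20,20,h,h+6)]
dk=[(-100,122,-55,55,0,8),(65,115,-37,37,8,82)]
lg=[(-87.5,87.5,-34,34,19,73)]
def go(n,win,k,o):
    r0,r1,c0,c1=win; img=cv2.resize(C[n]['color'][r0:r1,c0:c1],None,fx=k,fy=k,interpolation=2)
    off=np.array([c0,r0])
    wf(img,n,F['dock'],dk,(0,255,255),k,off); wf(img,n,F['dock'],pk(8),(0,0,255),k,off); wf(img,n,F['flat'],pk(),(0,255,0),k,off); wf(img,n,F['large'],lg,(255,0,0),k,off)
    a=[1.95,2.45]
    for t in a:
        P=place(F['dock'],[(-75,45,19),(-75-100*np.sin(t),45-100*np.cos(t),19),(-75-100*np.sin(t),45-100*np.cos(t),56)])
        cv2.polylines(img,[((proj(n,P)-off+.5)*k).astype(int)],False,(255,0,255),1)
    cv2.imwrite(o,img)
if __name__=='__main__':
    go('top',(150,260,170,355),4,'pics/o1.png'); go('scene',(170,280,170,350),4,'pics/o2.png')
E
python3 ov.py
```

```text
(no output)
```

View pics/o1.png

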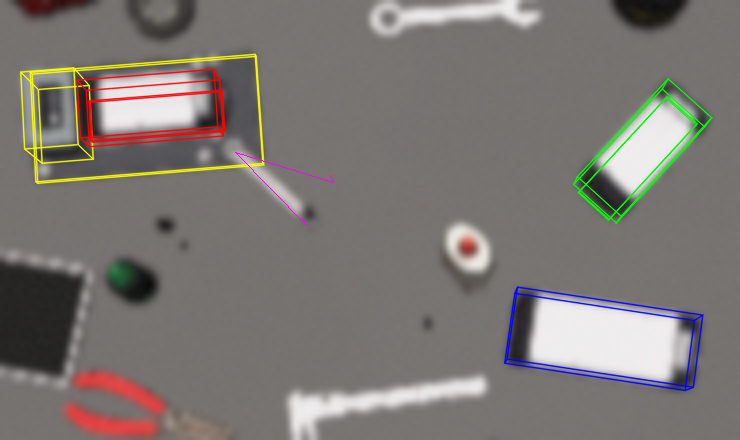

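View pics/o2.png

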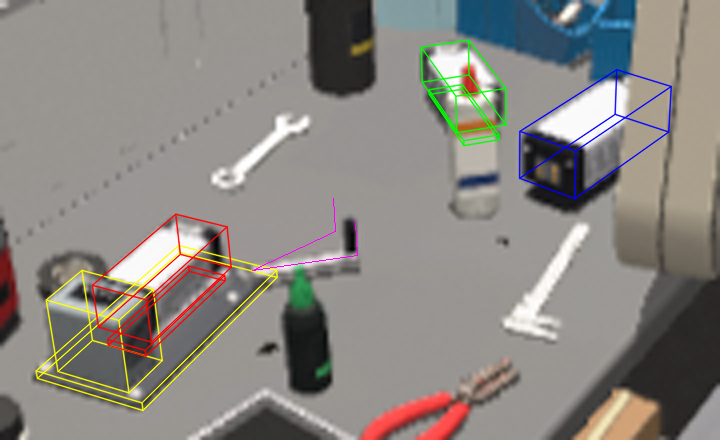

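```bash
python3 -c "
from ov import *
go('top',(158,205,170,262),8,'pics/o3.png'); go('scene',(218,276,172,265),8,'pics/o4.png')"
```

```text
(no output)
```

View pics/o3.png

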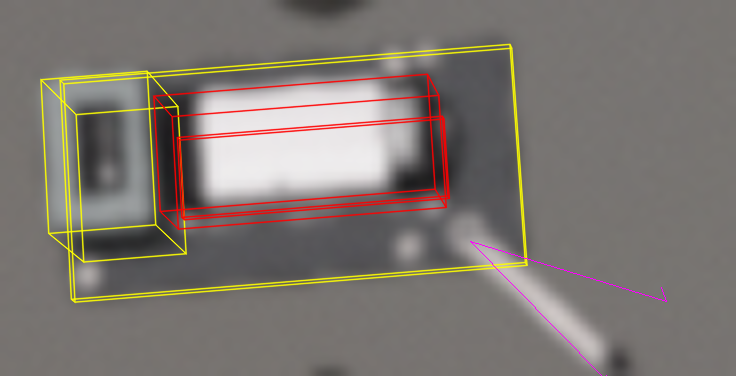

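View pics/o4.png

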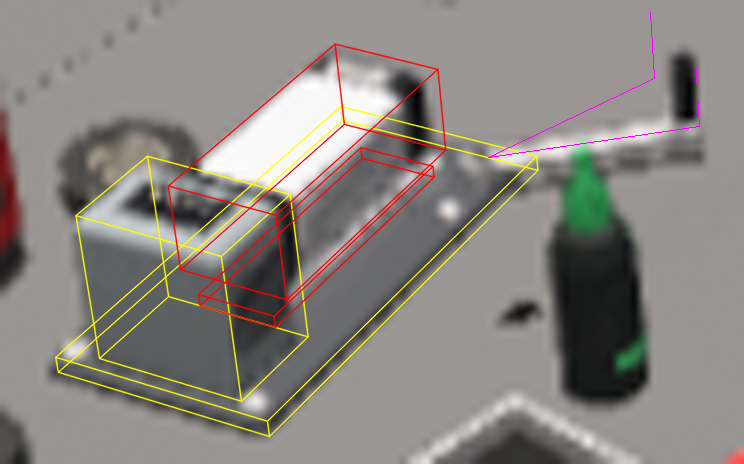

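```bash
cat > f3.py <<'E'
from geo import *
from scipy.ndimage import map_coordinates,gaussian_filter
from scipy.optimize import differential_evolution
F=np.load('fit.npz')
G={n:gaussian_filter(C[n]['color'].astype(float).mean(2),.7) for n in C}
def prof(n,A,B,p,m=40,d=1.2):
    t=np.linspace(.06,.94,m)[:,None]; q=proj(n,place(p,np.array(A)*(1-t)+np.array(B)*t))
    v=q[-1]-q[0]; nn=np.array([-v[1],v[0]])/np.hypot(*v)
    s=lambda q:map_coordinates(G[n],[q[:,1],q[:,0]],order=1)
    return (s(q+d*nn)-s(q-d*nn)).mean()
def E(p):
    s,w=p[3],p[4]
    top=[((-100,-55,8),(-100,30,8),1),((-75,-55,8),(-100,-55,8),.6),((122,55,8),(-60,55,8),1.5),
      ((-40-s,28,69),(40-s,28,69),1),((-40-s,-28,69),(40-s,-28,69),1),
      ((65,-w,82),(65,w,82),.7),((115,-w,82),(115,w,82),.7),((65,w,82),(115,w,82),.4),((65,-w,82),(115,-w,82),.4)]
    sc=[((122,55,0),(-95,55,0),1.5),((122,-55,0),(122,55,0),1.),((-40-s,28,69),(40-s,28,69),.6),((-40-s,-28,69),(40-s,-28,69),1),
      ((-65-s,28,30),(-65-s,28,69),1),((115,-w,82),(115,w,82),.6),((115,w,82),(115,w,12),.6),((115,-w,82),(115,-w,12),.6),((115,w,82),(65,w,82),.5),((115,-w,82),(65,-w,82),.5)]
    return [(n,A,B,k) for n,L in(('top',top),('scene',sc)) for A,B,k in L]
def cost(p): return -sum(k*min(abs(prof(n,A,B,p)),40) for n,A,B,k in E(p))
x0=F['dock']
if __name__=='__main__':
    for seed in (0,1):
        r=differential_evolution(cost,[(x0[0]-15,x0[0]+15),(x0[1]-15,x0[1]+15),(x0[2]-.1,x0[2]+.08),(0,3),(25,42)],seed=seed,popsize=20,maxiter=120,tol=1e-6)
        p=r.x; print(p[:2].round(1),np.degrees(p[2]).round(2),p[3:].round(1),r.fun)
    print([round(prof(n,A,B,p)) for n,A,B,k in E(p)])
    np.savez('fit.npz',dock=p,flat=F['flat'],large=F['large'])
E
python3 f3.py; python3 -c "
from ov import *
go('top',(158,205,170,262),8,'pics/o5.png'); go('scene',(218,276,172,265),8,'pics/o6.png')"
```

```text
[615.7 122.2] 96.97 [ 0.3 38.5] -507.6645659108814
[615.7 122.2] 96.97 [ 0.6 38.5] -507.66463201862035
[-19, -18, 17, 69, -88, 63, -20, 50, -23, 56, 40, 99, -74, 41, -40, 24, 38, -75, 64]
```

View pics/o5.png

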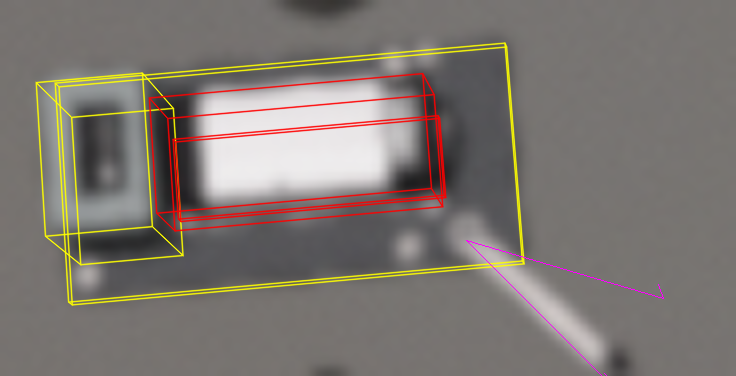

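View pics/o6.png

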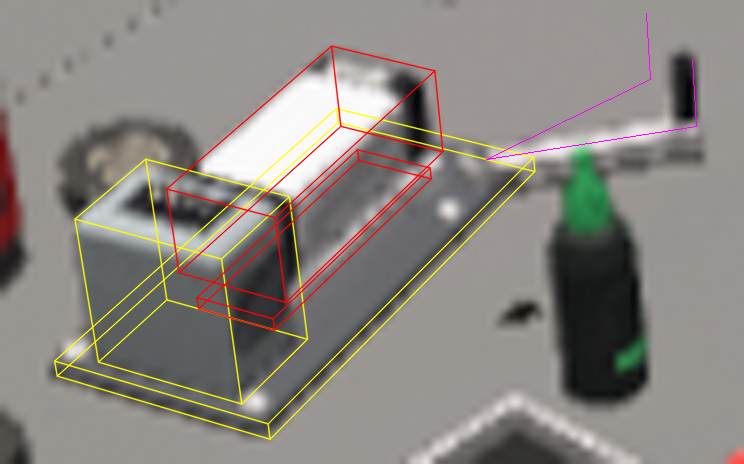

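```bash
cat > f4.py <<'E'
from f3 import *
import f3
for v in ('top','scene'):
    c=lambda p:-sum(k*min(abs(prof(n,A,B,p)),60) for n,A,B,k in E(p) if n==v)
    r=differential_evolution(c,[(x0[0]-25,x0[0]+25),(x0[1]-25,x0[1]+25),(x0[2]-.1,x0[2]+.08),(-12,12),(25,42)],seed=0,popsize=20,maxiter=150,tol=1e-6)
    p=r.x; print(v,p[:2].round(1),np.degrees(p[2]).round(2),p[3:].round(1),r.fun,[round(prof(n,A,B,p)) for n,A,B,k in E(p) if n==v])
    np.savez('fit.npz',dock=p,flat=F['flat'],large=F['large'])
    import ov; ov.F=np.load('fit.npz')
    if v=='top': ov.go('top',(158,205,170,262),8,'pics/o7.png')
    else: ov.go('scene',(218,276,172,265),8,'pics/o8.png')
E
python3 f4.py
```

```text
top [614.8 118.8] 98.98 [ 3.6 30. ] -274.13479091344067 [-22, -18, 17, 60, -85, 69, -26, 59, 28]
scene [615.7 125.7] 97.51 [-3.3 37.8] -429.1351577535057 [56, 54, 99, -74, 94, -65, 22, 43, -77, 67]
```

View pics/o7.png

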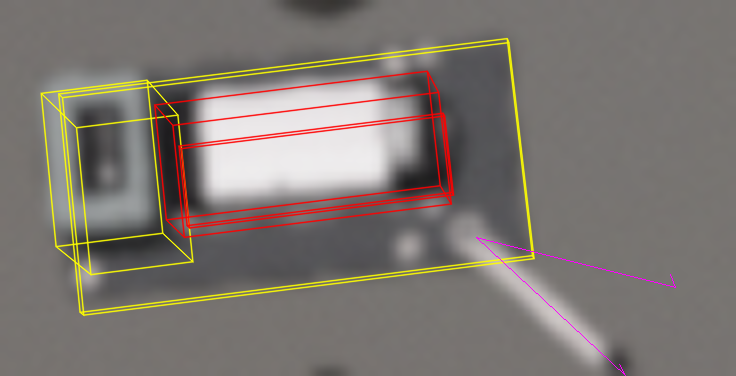

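View pics/o8.png

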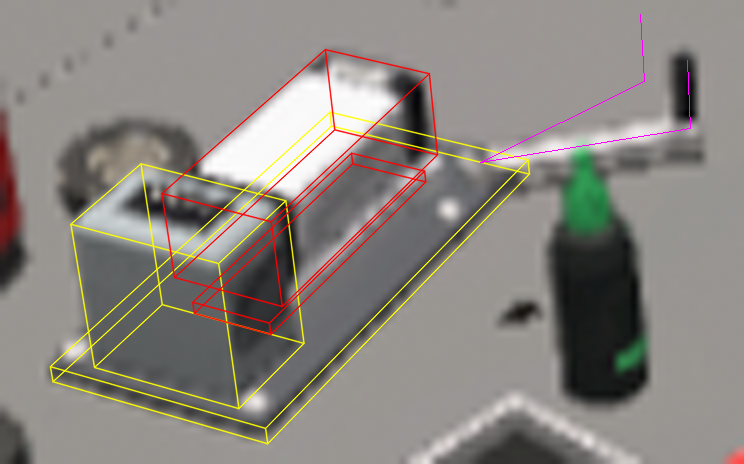

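```bash
cat > e1.py <<'E'
from geo import *
g=C['top']['color'].astype(float).mean(2)
def vedge(c,r0,r1,up):   # subpixel row of strongest edge at column c
    col=g[r0:r1+1,c]; d=np.diff(col)*up; d=np.clip(d,0,None); i=d.argmax(); w=slice(max(0,i-1),i+2)
    return r0+.5+(np.arange(len(d))[w]*d[w]).sum()/d[w].sum()
def hedge(r,c0,c1,up):
    col=g[r,c0:c1+1]; d=np.diff(col)*up; d=np.clip(d,0,None); i=d.argmax(); w=slice(max(0,i-1),i+2)
    return c0+.5+(np.arange(len(d))[w]*d[w]).sum()/d[w].sum()
def line(xs,ys):
    a,b=np.polyfit(xs,ys,1); r=np.polyval((a,b),xs)-ys; return f'{a:.4f} ang{np.degrees(np.arctan(a)):.2f} b {b:.2f} rms {r.std():.2f} mid {np.mean(xs):.1f},{np.polyval((a,b),np.mean(xs)):.2f}'
x=np.arange(197,216); print('white top',line(x,[vedge(c,160,173,1) for c in x]))
print('white bot',line(x,[vedge(c,176,187,-1) for c in x]))
x=np.arange(183,218); e=[vedge(c,187,199,1) for c in x]; print('plate bot',line(x,e)); print(np.round(e,1))
x=np.arange(190,216); e=[vedge(c,158,167,-1) for c in x]; print('plate top',line(x,e)); print(np.round(e,1))
y=np.arange(165,186); e=[hedge(r,228,240,1) for r in y]; print('plate right',line(y,e)); print(np.round(e,1))
y=np.arange(170,186); e=[hedge(r,170,179,1) for r in y]; print('tower left',line(y,e)); print(np.round(e,1))
y=np.arange(170,184); e=[hedge(r,184,192,-1) for r in y]; print('tower right',line(y,e)); print(np.round(e,1))
E
python3 e1.py
```

```text
white top -0.0811 ang-4.64 b 184.76 rms 0.19 mid 206.0,168.05
white bot -0.0954 ang-5.45 b 201.28 rms 0.17 mid 206.0,181.63
plate bot 0.0711 ang4.07 b 177.89 rms 1.59 mid 200.0,192.11
[189.5 189.5 189.3 189.4 189.4 188.9 188.7 188.7 194.  194.3 194.  194.3
 194.  194.2 193.7 192.9 193.3 192.8 192.9 193.  193.2 193.  193.2 193.3
 193.  193.2 192.6 191.8 191.8 191.9 192.2 192.  192.  192.3 191.9]
plate top -0.0873 ang-4.99 b 182.57 rms 0.26 mid 202.5,164.89
[166.1 166.1 166.  166.1 165.6 165.3 165.2 165.1 165.1 165.2 165.2 164.8
 165.2 165.2 165.1 164.6 164.3 164.3 164.2 163.7 163.8 164.3 164.3 164.2
 164.2 164.1]
plate right 0.0862 ang4.93 b 219.16 rms 0.27 mid 175.0,234.26
[233.7 233.6 233.6 233.7 233.5 233.5 233.5 233.6 234.3 234.4 234.5 234.8
 234.7 234.6 234.5 234.6 234.6 234.6 234.5 235.3 235.4]
tower left 0.0683 ang3.90 b 163.46 rms 0.15 mid 177.5,175.58
[174.8 175.1 175.3 175.4 175.4 175.5 175.6 175.6 175.7 175.7 175.7 175.7
 175.6 175.7 176.2 176.2]
tower right 0.0731 ang4.18 b 175.41 rms 0.16 mid 176.5,188.31
[187.6 187.7 187.8 188.3 188.3 188.4 188.4 188.5 188.6 188.6 188.6 188.6
 188.6 188.6]
```

```bash
python3 -c "
from geo import *
a=np.radians(96.5);u=np.array([np.cos(a),np.sin(a)]);v=np.array([-u[1],u[0]])
for n,p,z in [('plate',(202.5,179.05),8),('plate top',(202.5,164.89),8),('plate bot',(202.5,193.2),8),('pack',(206,174.84),69),('ptop',(206,168.05),69),('pbot',(206,181.63),69),('right',(234.26,175),8),('towerL',(175.58,177.5),82),('towerR',(188.31,176.5),82)]:
    w=ray('top',*p,z)[:2]; print(n,w.round(1),'along',(w@u).round(1),'lat',(w@v).round(1))
"
```

```text
plate [613.5 144.7] along 74.3 lat -626.0
plate top [670.5 147.8] along 70.9 lat -682.9
plate bot [557.1 141.7] along 77.7 lat -569.6
pack [617.7 121.3] along 50.6 lat -627.5
ptop [644.1 122.7] along 49.0 lat -653.8
pbot [591.5 119.9] along 52.1 lat -601.2
right [633.5  20.8] along -51.1 lat -631.8
towerL [601.3 232.5] along 162.9 lat -623.8
towerR [606.6 185. ] along 115.2 lat -623.6
```

```bash
cat > f5.py <<'E'
from geo import *
D=np.array([616.8,120.5,np.radians(96.5)])
k=ray('top',246.7,202.3,50); piv=place(D,(-75,45,19))[0]; print('knob',k,'piv',piv,np.hypot(*(k-piv)[:2]))
q=(k-piv)[:2]; R=np.array([[np.cos(D[2]),np.sin(D[2])],[-np.sin(D[2]),np.cos(D[2])]]); l=R@q; print('ang',np.arctan2(-l[0],-l[1]))
def t(p): return np.array(p)/5+[120-.4,140-.4]
cs=[ray('top',*t(p),14)[:2] for p in [(133,345),(363,385),(334,530),(103,487)]]; cs=np.array(cs); print('tray',cs.mean(0),[np.hypot(*(cs[i]-cs[(i+1)%4])).round(0) for i in range(4)],np.degrees(np.arctan2(*(cs[0]-cs[1])[::-1])),np.degrees(np.arctan2(*(cs[3]-cs[2])[::-1])))
im=C['top']['color'].astype(float).min(2)
w=np.clip((im-130)/80,0,1)
for nm,(r0,r1,c0,c1) in dict(flat=(165,210,310,352),done=(160,190,190,225)).items():
    W=w[r0:r1,c0:c1].copy(); 
    yy,xx=np.mgrid[r0:r1,c0:c1]; m=W.sum(); P=[]
    n,l,st,ce=cv2.connectedComponentsWithStats((W>.55).astype(np.uint8)); i=1+st[1:,4].argmax(); M=cv2.dilate((l==i).astype(np.uint8),np.ones((3,3)))*W
    m=M.sum(); cx,cy=(M*xx).sum()/m,(M*yy).sum()/m; 
    z=61 if nm=='flat' else 69
    X=np.array([ray('top',x,y,z)[:2] for x,y in zip(xx.ravel(),yy.ravel())]); c=(M.ravel()[:,None]*X).sum(0)/m; d=X-c; cov=(M.ravel()[:,None]*d).T@d/m
    ev,V=np.linalg.eigh(cov); print(nm,(cx,cy),c.round(1),np.degrees(np.arctan2(V[1,1],V[0,1])),np.sqrt(ev*12))
for nm,u,v,z in [('greasecap',286.6,211.3,160),('lube cap',200.0,218,121)]: print(nm,ray('top',u,v,z).round(0))
E
python3 f5.py
```

```text
knob [519.69290303 -35.71045071  50.        ] piv [580.57950753  40.8879662   19.        ] 97.84935401840778
ang 2.3558543515340564
tray [420.47981686 272.68083646] [np.float64(181.0), np.float64(113.0), np.float64(181.0), np.float64(111.0)] 81.7258033455471 81.09649170256912
flat (np.float64(331.2899287486991), np.float64(185.91249699783845)) [ 590.7 -356.4] 139.00972244945686 [50.67802897 91.15701956]
done (np.float64(206.8464514027444), np.float64(174.91151919866442)) [617.6 118. ] 96.47314334901566 [49.80334299 90.34071741]
greasecap [ 475. -187.  160.]
lube cap [446. 125. 121.]
```

```bash
cat > mv.py <<'E'
from plant import manip
import numpy as np,sys
from scipy.spatial.transform import Rotation as Ro
def rel(x,y,z,yaw,s=None):
    s=s or manip.get_state(); R=Ro.from_euler('xyz',s['tool_rot'],degrees=True); T=Ro.from_euler('xyz',[-90,0,yaw],degrees=True)
    d=R.inv().apply(np.array([x,y,z])-s['tcp_pos'])/1000; w=(R.inv()*T).as_rotvec(degrees=True)/8
    return np.r_[w.round(3),d.round(4)]
D=np.array([616.8,120.5,96.5])
def dock(x,y=0):
    c,s=np.cos(np.radians(D[2])),np.sin(np.radians(D[2])); return D[0]+c*x-s*y, D[1]+s*x+c*y
if __name__=='__main__':
    s=manip.get_state(); print('t',s['t'].__round__(2),'tcp',s['tcp_pos'].round(1),'rot',s['tool_rot'].round(2),'F',s['contact_force'].round(1),'op',round(s['opening'],1),'j',s['joints'].round(0))
    a=sys.argv[1:]
    while a:
        if a[0]=='d': x,y=dock(float(a[1]),float(a[2])); t=(x,y,float(a[3]),float(a[4]) if a[4]!='-' else D[2]-90)
        else: t=tuple(map(float,a[1:5]))
        print(np.round(t,1),rel(*t,s=s).tolist()); a=a[5:]
E
python3 mv.py d 0 0 200 - d 0 0 36 -
```

```text
t 0.1 tcp [ 190.9 -594.4  238.2] rot [-89.99   0.12 -72.19] F [ 0.2 -0.5 -0.3] op 85.3 j [-78.  16.  -2.  73.  -0.  84.]
[616.8 120.5 200.    6.5] [-0.011, -9.837, -0.011, -0.5503, 0.0395, 0.6241]
[616.8 120.5  36.    6.5] [-0.011, -9.837, -0.011, -0.55, 0.2035, 0.624]
```

Emit:
drive_tool --increments '[[[0,-0.8,0,-0.01,0,0.02,1],[0,-1.8,0,-0.04,0,0.05,1],[0,-2.8,0,-0.08,0.005,0.09,1],[0,-3.8,0,-0.12,0.01,0.135,1],[0,-4.8,0,-0.16,0.01,0.18,1],[0,-5.7,0,-0.2,0.015,0.225,1],[0,-6.5,0,-0.24,0.02,0.27,1],[0,-7.2,0,-0.28,0.02,0.31,1],[0,-7.8,0,-0.31,0.02,0.35,1],[0,-8.3,0,-0.34,0.02,0.385,1]]]'

```text
t: 1.1
tcp_pos: [427.2, -193.7, 219.1]
tool_rot: [-89.9, 0.1, -5.6]
contact_force: [0.8, 0.1, -0.3]
opening: 85.5
```

```bash
python3 mv.py d 0 0 200 - d 0 0 120 -
```

```text
t 1.1 tcp [ 427.2 -193.7  219.1] rot [-8.988e+01  5.000e-02 -5.630e+00] F [ 0.8  0.1 -0.3] op 85.5 j [-32.   1. -22.  68.   0.  63.]
[616.8 120.5 200.    6.5] [-0.016, -1.517, -0.005, 0.1578, 0.0196, 0.3313]
[616.8 120.5 120.    6.5] [-0.016, -1.517, -0.005, 0.1579, 0.0996, 0.3311]
```

Emit:
drive_tool --increments '[[[0,-0.3,0,0.02,0,0.04,1],[0,-0.5,0,0.04,0,0.08,1],[0,-0.7,0,0.06,0.005,0.12,1],[0,-0.9,0,0.08,0.01,0.165,1],[0,-1.1,0,0.1,0.02,0.21,1],[0,-1.3,0,0.12,0.03,0.25,1],[0,-1.45,0,0.14,0.04,0.285,1],[0,-1.517,0,0.15,0.06,0.315,1],[-0.016,-1.517,0,0.158,0.08,0.331,1],[-0.016,-1.517,0,0.158,0.1,0.331,1]]]'

```text
t: 2.1
tcp_pos: [618.0, 122.9, 118.4]
tool_rot: [-90.0, -0.0, 6.7]
contact_force: [-0.3, -0.8, 0.4]
opening: 85.3
```

```bash
python3 mv.py d 0 0 90 - d 0 0 36 -; python3 cap.py b >/dev/null; python3 zoom.py pics/scene_b.png 170 270 190 280 pics/b1.png
```

```text
t 2.1 tcp [618.  122.9 118.4] rot [-89.97  -0.     6.68] F [-0.3 -0.8  0.4] op 85.3 j [ 5. 21. -9. 59.  0. 89.]
[616.8 120.5  90.    6.5] [-0.004, 0.023, 0.001, -0.0014, 0.0284, -0.0022]
[616.8 120.5  36.    6.5] [-0.004, 0.023, 0.001, -0.0014, 0.0824, -0.0023]
```

View pics/b1.png

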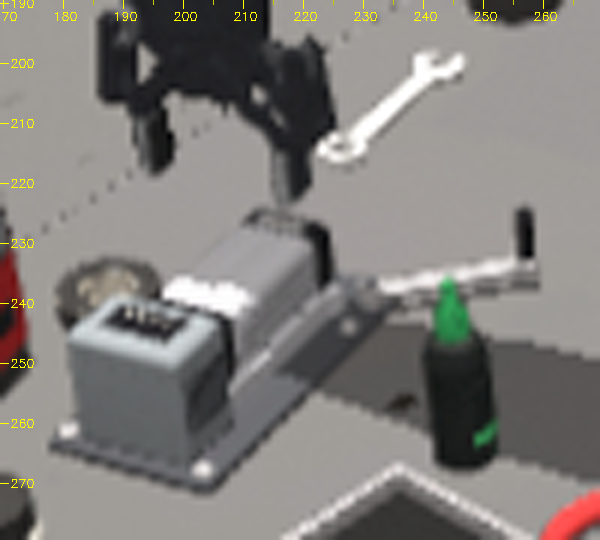

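Emit:
drive_tool --increments '[[[0,0.02,0,-0.001,0.015,-0.002,1],[0,0.02,0,-0.001,0.035,-0.002,1],[0,0.02,0,-0.001,0.055,-0.002,1],[0,0.02,0,-0.001,0.07,-0.002,1],[0,0.02,0,-0.001,0.078,-0.002,1],[0,0.02,0,-0.001,0.082,-0.002,1],[0,0.02,0,-0.001,0.082,-0.002,1]]]'

```text
t: 2.9
tcp_pos: [612.4, 118.5, 33.5]
tool_rot: [-90.0, 0.5, 6.4]
contact_force: [-0.5, -0.1, 0.5]
opening: 85.2
```

```bash
python3 mv.py d 0 0 36 -; python3 cap.py c >/dev/null; python3 zoom.py pics/scene_c.png 170 270 190 280 pics/c1.png;python3 zoom.py pics/top_c.png 170 260 150 210 pics/c2.png
```

```text
t 2.9 tcp [612.4 118.5  33.5] rot [-89.99   0.5    6.4 ] F [-0.5 -0.1  0.5] op 85.2 j [  5.  26. -14.  50.  -0.  89.]
[616.8 120.5  36.    6.5] [-0.001, -0.013, -0.062, 0.0046, -0.0025, 0.0015]
```

View pics/c1.png

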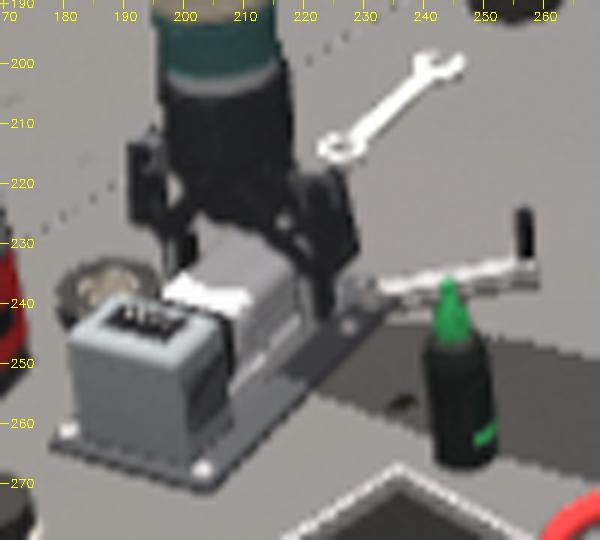

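Emit:
drive_tool --increments '[[[0,0,-0.06,0.0046,-0.0025,0.0015,1],[0,0,-0.06,0.0046,-0.0025,0.0015,1],[0,0,-0.06,0.0046,-0.0025,0.0015,1]]]'

```text
t: 3.3
tcp_pos: [618.3, 120.9, 37.8]
tool_rot: [-90.0, -0.2, 6.4]
contact_force: [0.6, -0.5, 0.4]
opening: 85.5
```

```bash
python3 mv.py d 0 0 36 -
```

```text
t 3.3 tcp [618.3 120.9  37.8] rot [-90.    -0.17   6.42] F [ 0.6 -0.5  0.4] op 85.5 j [  5.  26. -14.  50.   0.  89.]
[616.8 120.5  36.    6.5] [0.0, -0.01, 0.022, -0.0016, 0.0018, -0.0002]
```

Emit:
drive_tool --increments '[[[0,0,0,-0.0015,0.0015,0,0.8],[0,0,0,-0.0015,0.0015,0,0.7],[0,0,0,-0.0015,0.0015,0,0.6],[0,0,0,-0.0015,0.0015,0,0.5],[0,0,0,-0.0015,0.0015,0,0.4],[0,0,0,-0.0015,0.0015,0,0.4]]]'

```text
t: 3.9
tcp_pos: [617.9, 120.8, 36.8]
tool_rot: [-90.0, -0.3, 6.4]
contact_force: [2.3, 0.9, 2.4]
opening: 55.0
```

```bash
python3 mv.py d 0 0 36 - d -150 0 36 -
```

```text
t 3.9 tcp [617.9 120.8  36.8] rot [-90.    -0.28   6.42] F [2.3 0.9 2.4] op 55.0 j [  5.  26. -14.  50.   0.  89.]
[616.8 120.5  36.    6.5] [-0.0, -0.01, 0.036, -0.0011, 0.0008, -0.0001]
[633.8 -28.5  36.    6.5] [-0.0, -0.01, 0.036, -0.0009, 0.0008, -0.1501]
```

Emit:
drive_tool --increments '[[[0,0,0,0,0,0,0.3],[0,0,0,0,0,-0.005,0.3],[0,0,0,0,0,-0.012,0.3],[0,0,0,0,0,-0.022,0.3],[0,0,0,0,0,-0.032,0.3],[0,0,0,0,0,-0.042,0.3],[0,0,0,0,0,-0.052,0.3],[0,0,0,0,0,-0.06,0.3],[0,0,0,0,0,-0.06,0.3]]]'

```text
t: 4.8
tcp_pos: [623.9, 60.7, 36.8]
tool_rot: [-90.0, -0.2, 6.4]
contact_force: [0.3, 0.6, 4.0]
opening: 55.6
```

```bash
python3 mv.py d -60 0 36 - d -150 0 36 -; python3 cap.py d >/dev/null; python3 zoom.py pics/scene_d.png 170 270 190 280 pics/d1.png;python3 zoom.py pics/top_d.png 170 290 150 230 pics/d2.png
```

```text
t 4.8 tcp [623.9  60.7  36.8] rot [-89.97  -0.21   6.38] F [0.3 0.6 4. ] op 55.6 j [ -0.  26. -14.  50.   0.  83.]
[623.6  60.9  36.    6.5] [-0.003, -0.014, 0.026, -0.0003, 0.0008, 0.0002]
[633.8 -28.5  36.    6.5] [-0.003, -0.014, 0.026, -0.0002, 0.0007, -0.0898]
```

View pics/d1.png

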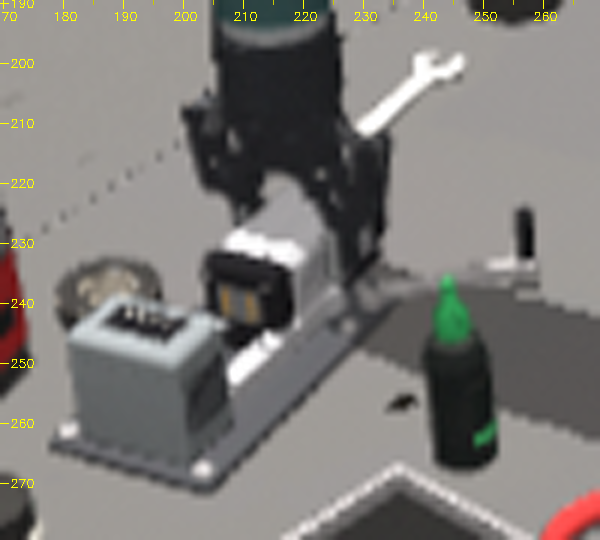

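Emit:
drive_tool --increments '[[[0,0,0,0,0,-0.008,0.3],[0,0,0,0,0,-0.02,0.3],[0,0,0,0,0,-0.033,0.3],[0,0,0,0,0,-0.046,0.3],[0,0,0,0,0,-0.059,0.3],[0,0,0,0,0,-0.072,0.3],[0,0,0,0,0,-0.082,0.3],[0,0,0,0,0,-0.09,0.3],[0,0,0,0,0,-0.092,0.3],[0,0,0,0,0,-0.092,0.3]]]'

```text
t: 5.9
tcp_pos: [633.8, -31.7, 36.6]
tool_rot: [-90.1, -0.1, 6.4]
contact_force: [-0.2, 1.1, 2.2]
opening: 55.7
```

```bash
python3 mv.py d -152 0 36 - d -152 0 130 -
```

```text
t 5.9 tcp [633.8 -31.7  36.6] rot [-90.12  -0.14   6.36] F [-0.2  1.1  2.2] op 55.7 j [ -9.  26. -13.  50.  -0.  75.]
[634.  -30.5  36.    6.5] [0.015, -0.018, 0.018, 0.0003, 0.0006, 0.0011]
[634.  -30.5 130.    6.5] [0.015, -0.018, 0.018, 0.0006, -0.0934, 0.0009]
```

```bash
python3 -c "
from geo import *
for u,v,z in [(133,245,100),(118,240,100),(133,245,20),(120,235,130),(103,237,130)]: print(u,v,z,ray('top',u,v,z).round(0))"; python3 zoom.py pics/top_a.png 80 220 190 285 pics/v1.png; python3 zoom.py pics/scene_a.png 160 320 260 370 pics/v2.png
```

```text
133 245 100 [343. 366. 100.]
118 240 100 [360. 422. 100.]
133 245 20 [347. 393.  20.]
120 235 130 [376. 405. 130.]
103 237 130 [367. 465. 130.]
```

View pics/v1.png

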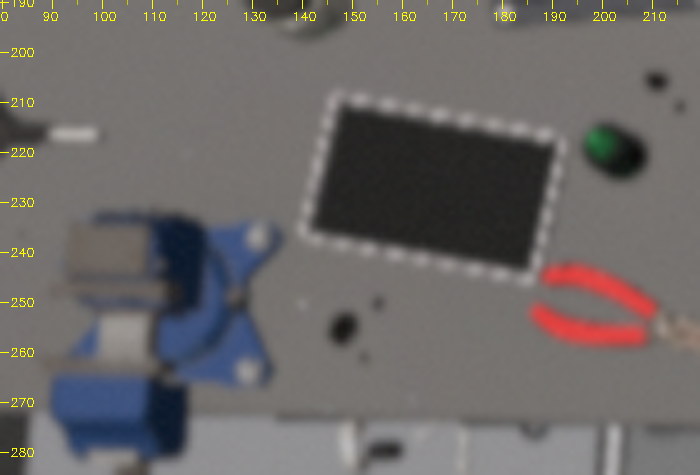

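View pics/v2.png

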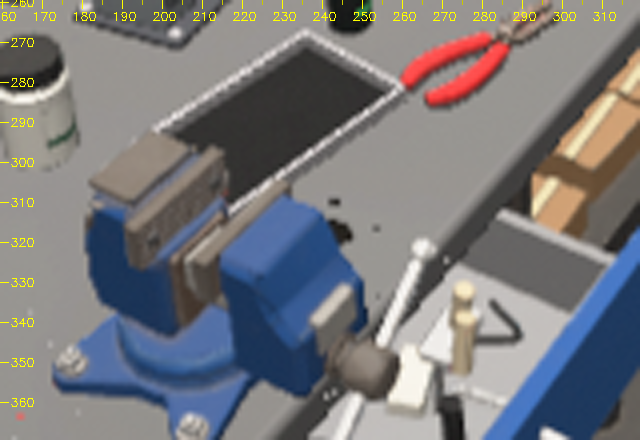

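```bash
python3 mv.py d -152 0 180 - w 580 50 185 3 w 500 160 185 -3 w 420.5 272.7 180 -8.6
```

```text
t 5.9 tcp [633.8 -31.7  36.6] rot [-90.12  -0.14   6.36] F [-0.2  1.1  2.2] op 55.7 j [ -9.  26. -13.  50.  -0.  75.]
[634.  -30.5 180.    6.5] [0.015, -0.018, 0.018, 0.0007, -0.1434, 0.0008]
[580.  50. 185.   3.] [0.014, 0.419, 0.018, -0.0441, -0.1487, 0.0868]
[500. 160. 185.  -3.] [0.013, 1.169, 0.019, -0.1114, -0.1491, 0.205]
[420.5 272.7 180.   -8.6] [0.013, 1.869, 0.02, -0.1779, -0.1446, 0.3258]
```

Emit:
drive_tool --increments '[[[0,0,0,0,-0.01,0,0.3],[0,0,0,0,-0.03,0,0.3],[0,0,0,0,-0.06,0,0.3],[0,0,0,0,-0.095,0,0.3],[0,0,0,0,-0.125,0.005,0.3],[0,0.1,0,-0.01,-0.143,0.02,0.3],[0,0.3,0,-0.025,-0.148,0.05,0.3],[0,0.5,0,-0.045,-0.149,0.085,0.3],[0,0.7,0,-0.065,-0.149,0.12,0.3],[0,0.9,0,-0.085,-0.149,0.155,0.3]]]'

```text
t: 6.9
tcp_pos: [529.8, 113.2, 184.1]
tool_rot: [-90.3, -0.1, -0.9]
contact_force: [0.1, 0.6, -5.5]
opening: 55.7
```

```bash
python3 mv.py w 420.5 272.7 180 -8.6 w 420.5 272.7 80 -8.6
```

```text
t 6.9 tcp [529.8 113.2 184.1] rot [-9.03e+01 -8.00e-02 -9.40e-01] F [ 0.1  0.6 -5.5] op 55.7 j [  5.  10. -16.  64.  -0.  96.]
[420.5 272.7 180.   -8.6] [0.036, 0.957, 0.012, -0.1119, 0.0032, 0.1577]
[420.5 272.7  80.   -8.6] [0.036, 0.957, 0.012, -0.1121, 0.1032, 0.1582]
```

Emit:
drive_tool --increments '[[[0.03,0.2,0,-0.024,0,0.034,0.3],[0.03,0.4,0,-0.048,0,0.068,0.3],[0.03,0.6,0,-0.07,0,0.098,0.3],[0.03,0.75,0,-0.088,0,0.124,0.3],[0.03,0.88,0,-0.1,0.01,0.142,0.3],[0.03,0.957,0,-0.108,0.03,0.153,0.3],[0.03,0.957,0,-0.112,0.055,0.158,0.3],[0.03,0.957,0,-0.112,0.08,0.158,0.3],[0.03,0.957,0,-0.112,0.1,0.158,0.3],[0.03,0.957,0,-0.112,0.103,0.158,0.3]]]'

```text
t: 7.9
tcp_pos: [417.3, 270.2, 76.8]
tool_rot: [-90.4, 0.2, -8.6]
contact_force: [-1.4, -0.9, -6.0]
opening: 55.4
```

```bash
python3 mv.py w 420.5 272.7 45 -8.6  w 420.5 272.7 32 -8.6; python3 cap.py e >/dev/null; python3 zoom.py pics/scene_e.png 150 290 230 330 pics/e1.png;python3 zoom.py pics/top_e.png 110 230 180 260 pics/e2.png
```

```text
t 7.9 tcp [417.3 270.2  76.8] rot [-90.43   0.18  -8.58] F [-1.4 -0.9 -6. ] op 55.4 j [ 26.  12. -28.  50.  -0. 124.]
[420.5 272.7  45.   -8.6] [0.054, 0.002, -0.023, 0.0029, 0.0318, 0.0032]
[420.5 272.7  32.   -8.6] [0.054, 0.002, -0.023, 0.003, 0.0448, 0.0033]
```

View pics/e1.png

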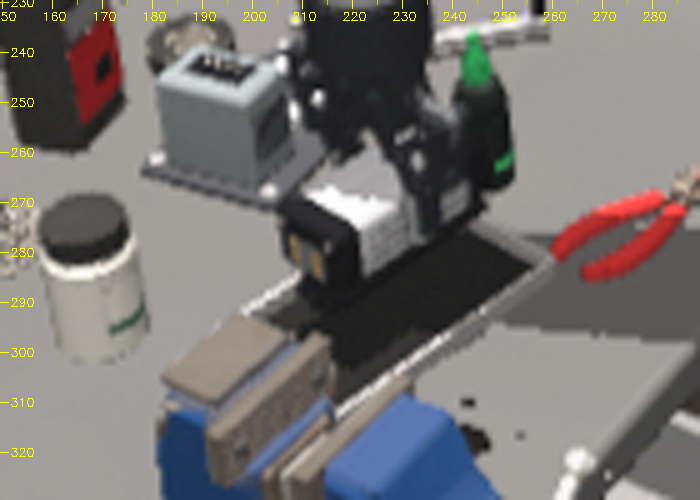

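View pics/e2.png

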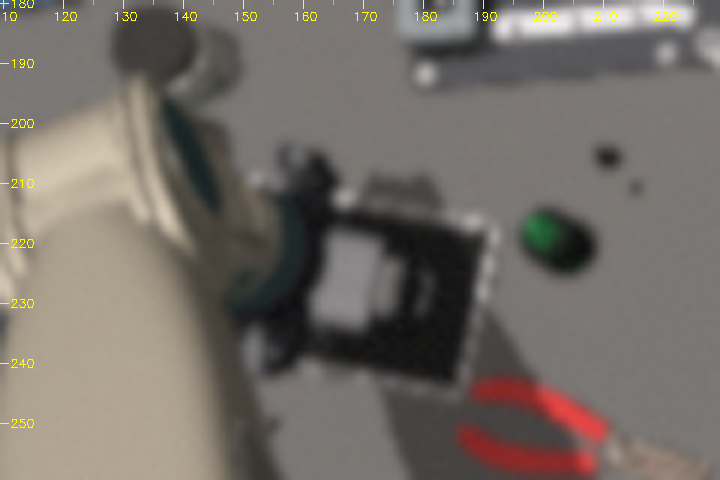

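Emit:
drive_tool --increments '[[[0.05,0,0,0.003,0.008,0.003,0.3],[0.05,0,0,0.003,0.018,0.003,0.3],[0.05,0,0,0.003,0.027,0.003,0.3],[0.05,0,0,0.003,0.034,0.003,0.3],[0.05,0,0,0.003,0.039,0.003,0.3],[0.05,0,0,0.003,0.042,0.003,0.3],[0.05,0,0,0.003,0.044,0.003,0.3],[0.05,0,0,0.003,0.044,0.003,0.3]]]'

```text
t: 8.8
tcp_pos: [422.9, 273.8, 35.1]
tool_rot: [-89.8, -0.0, -8.6]
contact_force: [-0.2, -0.4, -6.1]
opening: 55.3
```

```bash
python3 mv.py w 420.5 272.7 31 -8.6
```

```text
t 8.8 tcp [422.9 273.8  35.1] rot [-89.82  -0.    -8.6 ] F [-0.2 -0.4 -6.1] op 55.3 j [ 25.  15. -30.  45.   0. 124.]
[420.5 272.7  31.   -8.6] [-0.022, -0.0, 0.0, -0.0022, 0.0041, -0.0015]
```

Emit:
drive_tool --increments '[[[-0.02,0,0,-0.002,0.002,-0.001,0.3],[-0.02,0,0,-0.002,0.003,-0.001,0.3],[-0.02,0,0,-0.002,0.004,-0.001,0.3],[-0.02,0,0,-0.002,0.004,-0.001,0.3]]]'

```text
t: 9.2
tcp_pos: [420.6, 273.1, 31.8]
tool_rot: [-90.0, 0.0, -8.6]
contact_force: [-2.4, -1.6, 2.9]
opening: 55.6
```

```bash
python3 mv.py w 420.5 272.7 31 -8.6
```

```text
t 9.2 tcp [420.6 273.1  31.8] rot [-8.999e+01  1.000e-02 -8.590e+00] F [-2.4 -1.6  2.9] op 55.6 j [ 26.  15. -30.  44.   0. 124.]
[420.5 272.7  31.   -8.6] [-0.001, 0.001, -0.001, -0.0, 0.0008, -0.0004]
```

Emit:
drive_tool --increments '[[[0,0,0,0,0,0,0.7],[0,0,0,0,0,0,1],[0,0,0,0,0,0,1],[0,0,0,0,0,0,1],[0,0,0,0,0,0,1],[0,0,0,0,-0.02,0,1],[0,0,0,0,-0.06,0,1],[0,0,0,0,-0.11,0,1],[0,0,0,0,-0.15,0,1],[0,0,0,0,-0.17,0,1]]]'

```text
t: 10.2
tcp_pos: [422.7, 274.1, 206.2]
tool_rot: [-89.8, -0.3, -8.6]
contact_force: [0.3, 0.4, 0.1]
opening: 85.5
```

```bash
python3 mv.py  w 450 -50 240 20 w 589.3 -354.2 230 49; python3 cap.py g >/dev/null; python3 zoom.py pics/scene_g.png 150 290 230 330 pics/g1.png;python3 zoom.py pics/top_g.png 110 230 180 260 pics/g2.png
```

```text
t 10.2 tcp [422.7 274.1 206.2] rot [-89.77  -0.31  -8.59] F [0.3 0.4 0.1] op 85.5 j [ 26.   4. -19.  66.   0. 124.]
[450. -50. 240.  20.] [-0.019, -3.574, 0.046, 0.0756, -0.0347, -0.3163]
[ 589.3 -354.2  230.    49. ] [-0.007, -7.199, 0.051, 0.2587, -0.0248, -0.5963]
```

View pics/g1.png

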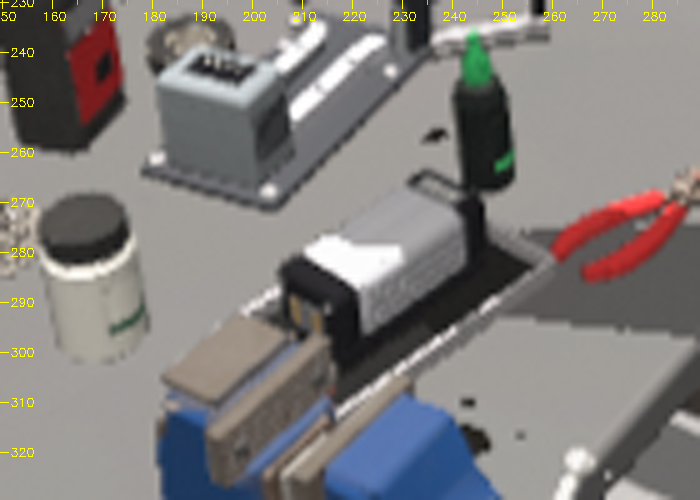

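Emit:
drive_tool --increments '[[[0,-0.4,0,0.004,-0.01,-0.02,1],[0,-0.9,0,0.012,-0.025,-0.055,1],[0,-1.4,0,0.022,-0.035,-0.1,1],[0,-1.9,0,0.033,-0.035,-0.145,1],[0,-2.5,0,0.044,-0.035,-0.19,1],[0,-3.0,0,0.056,-0.035,-0.235,1],[0,-3.5,0,0.07,-0.035,-0.28,1],[0,-4.0,0,0.09,-0.035,-0.32,1],[0,-4.5,0,0.11,-0.035,-0.355,1],[0,-5.0,0,0.135,-0.035,-0.395,1]]]'

```text
t: 11.3
tcp_pos: [496.4, -137.6, 237.9]
tool_rot: [-89.9, -0.4, 31.6]
contact_force: [0.4, 0.4, 0.5]
opening: 85.3
```

```bash
python3 mv.py w 589.3 -354.2 230 49 w 589.3 -354.2 120 49
```

```text
t 11.3 tcp [ 496.4 -137.6  237.9] rot [-89.87  -0.39  31.56] F [0.4 0.4 0.5] op 85.3 j [-23.   5. -15.  70.   0.  36.]
[ 589.3 -354.2  230.    49. ] [-0.009, -2.18, 0.05, -0.0343, 0.0071, -0.2332]
[ 589.3 -354.2  120.    49. ] [-0.009, -2.18, 0.05, -0.035, 0.1171, -0.2335]
```

Emit:
drive_tool --increments '[[[0,-0.5,0,-0.006,0,-0.04,1],[0,-0.9,0,-0.012,0,-0.08,1],[0,-1.3,0,-0.018,0,-0.12,1],[0,-1.7,0,-0.024,0,-0.16,1],[0,-2.0,0,-0.03,0.01,-0.195,1],[0,-2.18,0,-0.034,0.03,-0.22,1],[0,-2.18,0.05,-0.035,0.06,-0.232,1],[0,-2.18,0.05,-0.035,0.09,-0.2335,1],[0,-2.18,0.05,-0.035,0.112,-0.2335,1],[0,-2.18,0.05,-0.035,0.117,-0.2335,1]]]'

```text
t: 12.3
tcp_pos: [586.1, -352.1, 114.0]
tool_rot: [-89.4, 0.0, 49.0]
contact_force: [-0.7, 0.4, -0.6]
opening: 85.6
```

```bash
python3 mv.py w 589.3 -354.2 75 49 w 589.3 -354.2 28 49;  python3 cap.py h >/dev/null; python3 zoom.py pics/scene_h.png 240 350 120 230 pics/h1.png;python3 zoom.py pics/top_h.png 280 390 140 220 pics/h2.png
```

```text
t 12.3 tcp [ 586.1 -352.1  114. ] rot [-8.936e+01  3.000e-02  4.898e+01] F [-0.7  0.4 -0.6] op 85.6 j [-36.  27.  -2.  62.   0.   5.]
[ 589.3 -354.2   75.    49. ] [-0.08, -0.003, -0.004, 0.0005, 0.039, -0.0043]
[ 589.3 -354.2   28.    49. ] [-0.08, -0.003, -0.004, 0.0006, 0.0859, -0.0048]
```

View pics/h1.png

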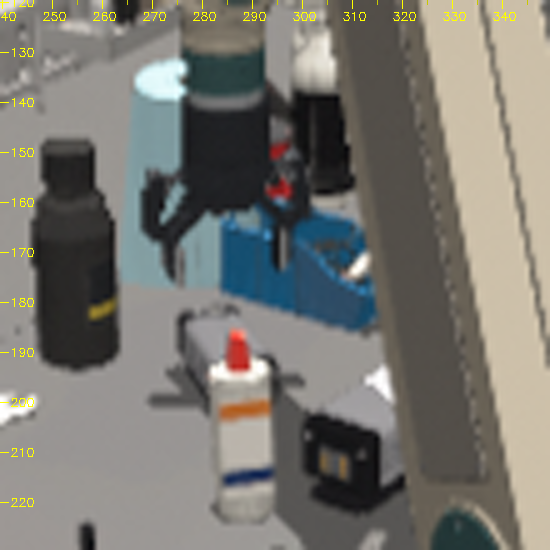

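View pics/h2.png

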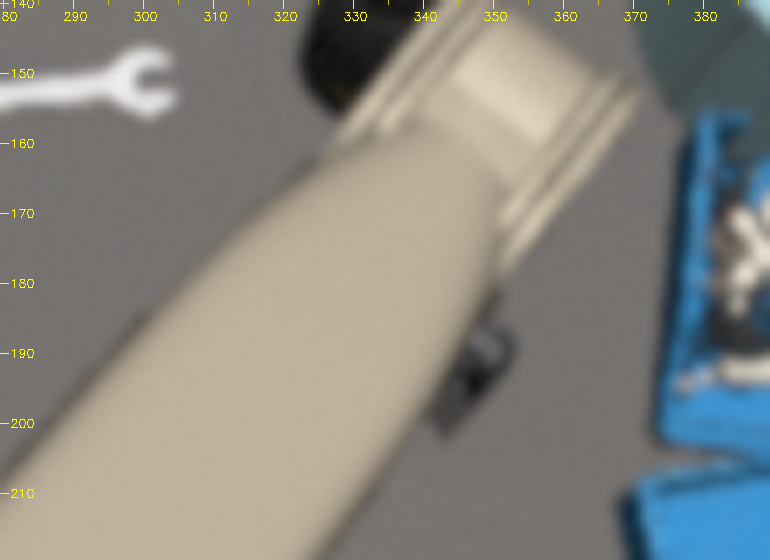

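Emit:
drive_tool --increments '[[[-0.08,0,0,0,0.015,-0.005,1],[-0.08,0,0,0,0.035,-0.005,1],[-0.08,0,0,0,0.053,-0.005,1],[-0.08,0,0,0,0.067,-0.005,1],[-0.08,0,0,0,0.077,-0.005,1],[-0.08,0,0,0,0.083,-0.005,1],[-0.08,0,0,0,0.084,-0.005,1],[-0.08,0,0,0,0.084,-0.005,1]]]'

```text
t: 13.2
tcp_pos: [591.7, -356.4, 34.0]
tool_rot: [-90.4, 0.0, 49.0]
contact_force: [-0.4, 0.5, -0.7]
opening: 85.4
```

```bash
python3 mv.py w 589.3 -354.2 28.8 49
```

```text
t 13.2 tcp [ 591.7 -356.4   34. ] rot [-90.35   0.    49.  ] F [-0.4  0.5 -0.7] op 85.4 j [-36.  31.  -5.  53.  -0.   5.]
[ 589.3 -354.2   28.8   49. ] [0.044, 0.0, -0.0, 0.0001, 0.0052, 0.0033]
```

Emit:
drive_tool --increments '[[[0.04,0,0,0,0.004,0.0033,1],[0.04,0,0,0,0.005,0.0033,1],[0.04,0,0,0,0.005,0.0033,1],[0.04,0,0,0,0.005,0.0033,1]]]'

```text
t: 13.6
tcp_pos: [589.3, -354.3, 29.2]
tool_rot: [-90.0, 0.0, 49.0]
contact_force: [-0.2, -0.4, -0.6]
opening: 85.0
```

```bash
python3 mv.py w 589.3 -354.2 28.8 49
```

```text
t 13.6 tcp [ 589.3 -354.3   29.2] rot [-90.05   0.    49.  ] F [-0.2 -0.4 -0.6] op 85.0 j [-36.  31.  -6.  53.  -0.   5.]
[ 589.3 -354.2   28.8   49. ] [0.006, 0.0, -0.0, 0.0001, 0.0004, 0.0001]
```

Close on the flat pack.

Emit:
drive_tool --increments '[[[0,0,0,0,0,0,0.8],[0,0,0,0,0,0,0.7],[0,0,0,0,0,0,0.6],[0,0,0,0,0,0,0.5],[0,0,0,0,0,0,0.4],[0,0,0,0,0,0,0.3],[0,0,0,0,0,0,0.3]]]'

```text
t: 14.3
tcp_pos: [589.8, -354.2, 29.6]
tool_rot: [-90.1, -0.0, 49.0]
contact_force: [1.9, 2.3, 3.4]
opening: 55.5
```

```bash
python3 mv.py w 589.3 -354.2 28.8 49
```

```text
t 14.3 tcp [ 589.8 -354.2   29.6] rot [-9.009e+01 -4.000e-02  4.901e+01] F [1.9 2.3 3.4] op 55.5 j [-36.  31.  -6.  53.   0.   5.]
[ 589.3 -354.2   28.8   49. ] [0.012, 0.001, 0.005, -0.0003, 0.0008, 0.0004]
```

```bash
python3 -c "
from geo import *
for z in(0,100,180): print(ray('top',335,142,z).round(0))"; python3 mv.py w 589.3 -354 110 49 d -250 0 110 - d -190 0 100 -
```

```text
[ 783. -376.    0.]
[ 752. -364.  100.]
[ 728. -354.  180.]
t 14.3 tcp [ 589.8 -354.2   29.6] rot [-9.009e+01 -4.000e-02  4.901e+01] F [1.9 2.3 3.4] op 55.5 j [-36.  31.  -6.  53.   0.   5.]
[ 589.3 -354.   110.    49. ] [0.012, 0.001, 0.005, -0.0001, -0.0804, 0.0004]
[ 645.1 -127.9  110.     6.5] [0.009, 5.314, 0.009, 0.2072, -0.0804, 0.1066]
[638.3 -68.3 100.    6.5] [0.009, 5.314, 0.009, 0.2477, -0.0704, 0.1509]
```

Emit:
drive_tool --increments '[[[0,0,0,0,-0.01,0,0.3],[0,0,0,0,-0.03,0,0.3],[0,0.2,0,0.005,-0.055,0.003,0.3],[0,0.7,0,0.025,-0.075,0.013,0.3],[0,1.3,0,0.055,-0.08,0.028,0.3],[0,2.0,0,0.085,-0.08,0.044,0.3],[0,2.7,0,0.115,-0.08,0.06,0.3],[0,3.4,0,0.145,-0.08,0.075,0.3],[0,4.1,0,0.17,-0.08,0.088,0.3],[0,4.7,0,0.19,-0.08,0.098,0.3]]]'

```text
t: 15.3
tcp_pos: [638.0, -144.3, 107.3]
tool_rot: [-89.9, 0.2, 11.2]
contact_force: [0.1, -0.6, -8.2]
opening: 55.5
```

```bash
python3 mv.py d -190 0 100 - d -160 0 70 - d -148 0 45 -
```

```text
t 15.3 tcp [ 638.  -144.3  107.3] rot [-89.92   0.21  11.25] F [ 0.1 -0.6 -8.2] op 55.5 j [-18.  24.  -7.  60.  -0.  60.]
[638.3 -68.3 100.    6.5] [-0.009, 0.594, -0.026, 0.0151, 0.0074, 0.0745]
[634.9 -38.5  70.    6.5] [-0.009, 0.594, -0.026, 0.0177, 0.0374, 0.1044]
[633.6 -26.5  45.    6.5] [-0.009, 0.594, -0.026, 0.0188, 0.0624, 0.1163]
```

Emit:
drive_tool --increments '[[[0,0.3,0,0.006,0,0.025,0.3],[0,0.5,0,0.011,0.004,0.05,0.3],[0,0.594,-0.02,0.015,0.01,0.073,0.3],[0,0.594,-0.02,0.017,0.025,0.09,0.3],[0,0.594,-0.02,0.018,0.04,0.104,0.3],[0,0.594,-0.02,0.0185,0.053,0.113,0.3],[0,0.594,-0.02,0.0188,0.06,0.1163,0.3],[0,0.594,-0.02,0.0188,0.0624,0.1163,0.3],[0,0.594,-0.02,0.0188,0.0624,0.1163,0.3]]]'

```text
t: 16.2
tcp_pos: [633.4, -27.3, 44.6]
tool_rot: [-90.0, 0.1, 6.5]
contact_force: [0.2, -0.1, -6.8]
opening: 55.3
```

```bash
python3 mv.py d -148 0 39 -; python3 cap.py i >/dev/null; python3 zoom.py pics/scene_i.png 170 290 180 280 pics/i1.png;python3 zoom.py pics/top_i.png 170 290 140 220 pics/i2.png
```

```text
t 16.2 tcp [633.4 -27.3  44.6] rot [-89.97   0.1    6.46] F [ 0.2 -0.1 -6.8] op 55.3 j [ -8.  26. -13.  52.   0.  75.]
[633.6 -26.5  39.    6.5] [-0.004, -0.005, -0.013, 0.0002, 0.0056, 0.0008]
```

View pics/i1.png

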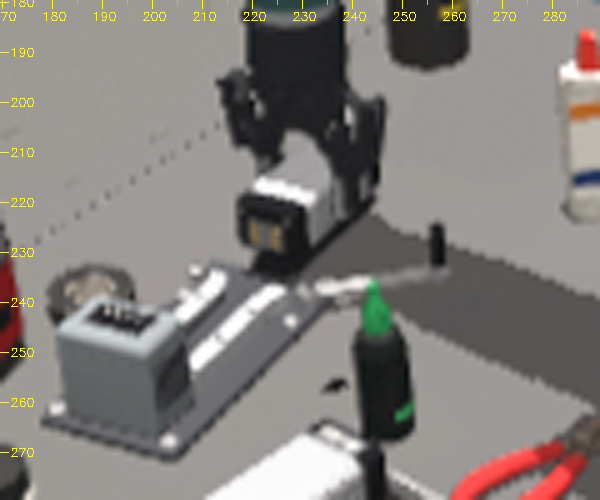

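View pics/i2.png

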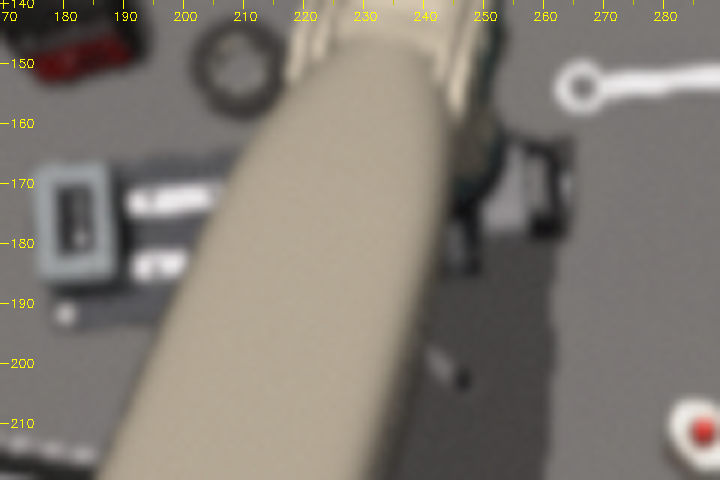

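Emit:
drive_tool --increments '[[[0,0,-0.01,0.0002,0.003,0.0008,0.3],[0,0,-0.01,0.0002,0.0055,0.0008,0.3],[0,0,-0.01,0.0002,0.006,0.003,0.3],[0,0,-0.01,0.0002,0.006,0.01,0.3],[0,0,-0.01,0.0002,0.006,0.018,0.3],[0,0,-0.01,0.0002,0.006,0.026,0.3],[0,0,-0.01,0.0002,0.006,0.034,0.3],[0,0,-0.01,0.0002,0.006,0.038,0.3]]]'

```text
t: 17.1
tcp_pos: [630.1, 11.6, 39.8]
tool_rot: [-90.0, -0.1, 6.5]
contact_force: [-0.4, 0.0, -7.3]
opening: 55.4
```

```bash
python3 mv.py d -110 0 38.5 - d -60 0 38.5 -
```

```text
t 17.1 tcp [630.1  11.6  39.8] rot [-89.96  -0.1    6.51] F [-0.4  0.  -7.3] op 55.4 j [ -5.  26. -14.  51.   0.  79.]
[629.3  11.2  38.5   6.5] [-0.005, 0.002, 0.012, -0.0009, 0.0013, -0.0003]
[623.6  60.9  38.5   6.5] [-0.005, 0.002, 0.012, -0.0009, 0.0013, 0.0497]
```

Emit:
drive_tool --increments '[[[0,0,0,-0.0005,0.001,0.006,0.3],[0,0,0,-0.0007,0.001,0.014,0.3],[0,0,0,-0.0009,0.001,0.022,0.3],[0,0,0,-0.0009,0.001,0.032,0.3],[0,0,0,-0.0009,0.001,0.042,0.3],[0,0,0,-0.0009,0.001,0.05,0.3],[0,0,0,-0.0009,0.001,0.05,0.3]]]'

```text
t: 17.8
tcp_pos: [623.5, 62.6, 38.9]
tool_rot: [-89.9, -0.1, 6.6]
contact_force: [0.0, 0.1, -6.4]
opening: 55.5
```

```bash
python3 mv.py d -60 0 38.5 - d -5 0 38 -
```

```text
t 17.8 tcp [623.5  62.6  38.9] rot [-89.92  -0.12   6.61] F [ 0.   0.1 -6.4] op 55.5 j [ -0.  25. -14.  50.   0.  83.]
[623.6  60.9  38.5   6.5] [-0.01, 0.014, 0.015, -0.0001, 0.0004, -0.0017]
[617.4 115.5  38.    6.5] [-0.01, 0.014, 0.015, -0.0, 0.001, 0.0533]
```

Emit:
drive_tool --increments '[[[0,0,0,0,0.001,0.006,0.3],[0,0,0,0,0.001,0.014,0.3],[0,0,0,0,0.001,0.022,0.3],[0,0,0,0,0.001,0.03,0.3],[0,0,0,0,0.001,0.038,0.3],[0,0,0,0,0.001,0.045,0.3],[0,0,0,0,0.001,0.05,0.3],[0,0,0,0,0.001,0.052,0.3],[0,0,0,0,0.001,0.052,0.3]]]'

```text
t: 18.7
tcp_pos: [617.6, 114.8, 38.0]
tool_rot: [-89.9, -0.1, 6.6]
contact_force: [0.7, 0.5, -6.7]
opening: 55.3
```

```bash
python3 mv.py d 0 0 38 -
```

```text
t 18.7 tcp [617.6 114.8  38. ] rot [-89.89  -0.14   6.63] F [ 0.7  0.5 -6.7] op 55.3 j [  5.  26. -14.  50.   0.  88.]
[616.8 120.5  38.    6.5] [-0.014, 0.017, 0.017, -0.0002, 0.0, 0.0058]
```

Emit:
drive_tool --increments '[[[0,0,0,0,0.0005,0.0015,0.3],[0,0,0,0,0.0005,0.003,0.3],[0,0,0,0,0.0005,0.0045,0.3],[0,0,0,0,0.0005,0.005,0.3],[0,0,0,0,0.0005,0.005,0.3]]]'

```text
t: 19.2
tcp_pos: [617.1, 119.7, 37.7]
tool_rot: [-89.9, -0.1, 6.6]
contact_force: [0.5, -1.5, -4.8]
opening: 55.2
```

```bash
python3 mv.py d 0 0 38 -
```

```text
t 19.2 tcp [617.1 119.7  37.7] rot [-89.91  -0.15   6.63] F [ 0.5 -1.5 -4.8] op 55.2 j [  5.  26. -14.  50.   0.  88.]
[616.8 120.5  38.    6.5] [-0.012, 0.016, 0.018, -0.0002, -0.0003, 0.0009]
```

Emit:
drive_tool --increments '[[[0,0,0,0,0.001,0.001,0.3],[0,0,0,0,0.001,0.002,0.3],[0,0,0,0,0.001,0.003,0.3],[0,0,0,0,0.001,0.003,0.3]]]'

```text
t: 19.6
tcp_pos: [617.6, 122.1, 37.6]
tool_rot: [-90.0, -0.2, 6.6]
contact_force: [-1.5, -6.4, 3.1]
opening: 55.5
```

```bash
python3 mv.py d 0 0 38 -
```

```text
t 19.6 tcp [617.6 122.1  37.6] rot [-89.99  -0.22   6.6 ] F [-1.5 -6.4  3.1] op 55.5 j [  5.  26. -14.  50.   0.  89.]
[616.8 120.5  38.    6.5] [-0.001, 0.013, 0.028, -0.0009, -0.0004, -0.0015]
```

Emit:
drive_tool --increments '[[[0,0,0,0,0,0.0015,0.3],[0,0,0,0,0,0.003,0.3],[0,0,0,0,0,0.004,0.3],[0,0,0,0,0,0.004,0.3]]]'

```text
t: 20.0
tcp_pos: [617.6, 123.7, 37.7]
tool_rot: [-90.3, -0.2, 6.6]
contact_force: [0.4, -11.3, -0.7]
opening: 55.2
```

```bash
python3 mv.py d 0 0 38 -;python3 cap.py k >/dev/null; python3 zoom.py pics/scene_k.png 170 260 210 280 pics/k1.png
```

```text
t 20.0 tcp [617.6 123.7  37.7] rot [-90.3   -0.24   6.58] F [  0.4 -11.3  -0.7] op 55.2 j [  6.  26. -14.  50.  -0.  89.]
[616.8 120.5  38.    6.5] [0.038, 0.009, 0.03, -0.0012, -0.0003, -0.0031]
```

View pics/k1.png

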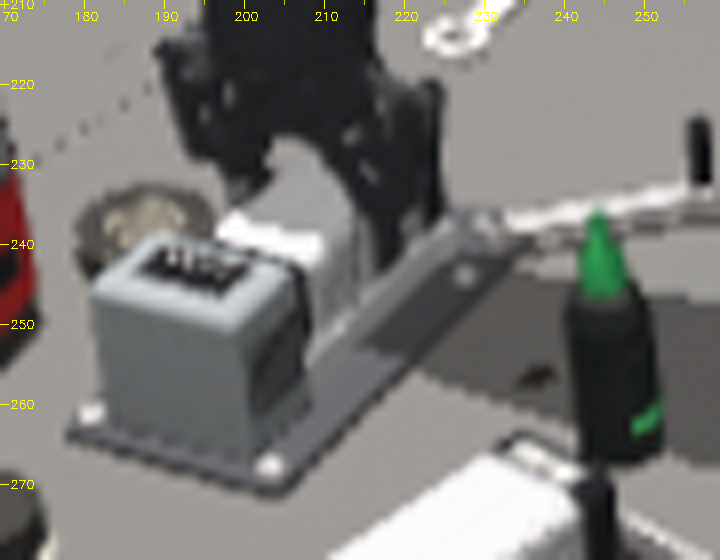

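Emit:
drive_tool --increments '[[[0,0,0,0,0,0.002,0.3],[0,0,0,0,0,0.004,0.3],[0,0,0,0,0,0.005,0.3],[0,0,0,0,0,0.005,0.3]]]'

```text
t: 20.5
tcp_pos: [617.5, 123.6, 38.1]
tool_rot: [-90.9, -0.2, 6.5]
contact_force: [-0.8, -19.8, 2.3]
opening: 55.1
```

```bash
python3 mv.py d 0 0 38 -
```

```text
t 20.5 tcp [617.5 123.6  38.1] rot [-90.91  -0.2    6.49] F [ -0.8 -19.8   2.3] op 55.1 j [  6.  26. -14.  50.  -1.  89.]
[616.8 120.5  38.    6.5] [0.114, -0.002, 0.025, -0.0011, 0.0001, -0.003]
```

Emit:
drive_tool --increments '[[[0.06,0,0,0,0,0.001,0.3],[0.11,0,0,0,0.0005,0.001,0.3],[0.11,0,0,0,0.0005,0.001,0.5],[0.11,0,0,0,0.0005,0.001,0.7],[0.11,0,0,0,0.0005,0.001,0.9],[0.11,0,0,0,0.0005,0.001,1],[0.11,0,0,0,0.0005,0.001,1],[0.11,0,0,0,0.0005,0.001,1]]]'

```text
t: 21.3
tcp_pos: [617.6, 125.0, 37.7]
tool_rot: [-90.0, -0.2, 6.5]
contact_force: [-0.5, 0.7, -0.2]
opening: 85.4
```

```bash
python3 mv.py d 0 0 38 - d 0 0 130 -;  python3 cap.py l >/dev/null; python3 zoom.py pics/scene_l.png 170 260 210 280 pics/l1.png
```

```text
t 21.3 tcp [617.6 125.   37.7] rot [-90.    -0.23   6.51] F [-0.5  0.7 -0.2] op 85.4 j [  6.  26. -14.  50.   0.  89.]
[616.8 120.5  38.    6.5] [0.0, 0.001, 0.029, -0.0013, -0.0003, -0.0044]
[616.8 120.5 130.    6.5] [0.0, 0.001, 0.029, -0.0009, -0.0923, -0.0044]
```

View pics/l1.png

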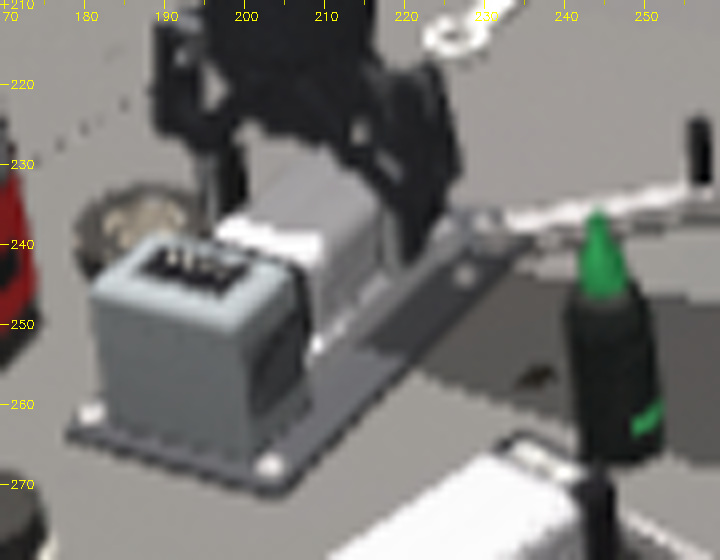

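```bash
cat > kp.py <<'E'
from mv import *
def kn(a,r=100): 
    x,y=dock(-75-r*np.sin(a),45-r*np.cos(a)); return x,y,D[2]-np.degrees(a)
if __name__=='__main__':
    s=manip.get_state(); z=float(sys.argv[1]); print('t',round(s['t'],2),'tcp',s['tcp_pos'].round(1),s['tool_rot'].round(1),s['contact_force'].round(1),round(s['opening'],1))
    for a in map(float,sys.argv[2:]):
        x,y,w=kn(a); print(a,np.round([x,y,w],1),rel(x,y,z,w,s=s).tolist())
E
python3 kp.py 150 2.356
```

```text
t 21.4 tcp [617.5 124.8  37.6] [-90.   -0.2   6.5] [ 0.5 -0.3 -0.6] 85.5
2.356 [518.3 -37.4 -38.5] [-0.009, 5.623, 0.027, -0.1165, -0.1128, -0.15]
```

Emit:
drive_tool --increments '[[[0,0,0,0,-0.005,-0.001,1],[0,0,0,0,-0.02,-0.001,1],[0,0,0,0,-0.05,-0.001,1],[0,0,0,0,-0.09,-0.001,1],[0,0,0,0,-0.12,-0.001,1],[0,0,0,0,-0.13,-0.001,1]]]'

```text
t: 22.0
tcp_pos: [620.2, 124.1, 173.5]
tool_rot: [-90.0, -0.7, 6.5]
contact_force: [0.0, -0.9, 0.2]
opening: 85.5
```

```bash
python3 kp.py 110 2.356;python3 cap.py m >/dev/null; python3 zoom.py pics/scene_m.png 170 270 210 280 pics/m1.png
```

```text
t 22.0 tcp [620.2 124.1 173.5] [-90.   -0.7   6.5] [ 0.  -0.9  0.2] 85.5
2.356 [518.3 -37.4 -38.5] [-0.033, 5.623, 0.087, -0.1203, 0.0621, -0.1489]
```

View pics/m1.png

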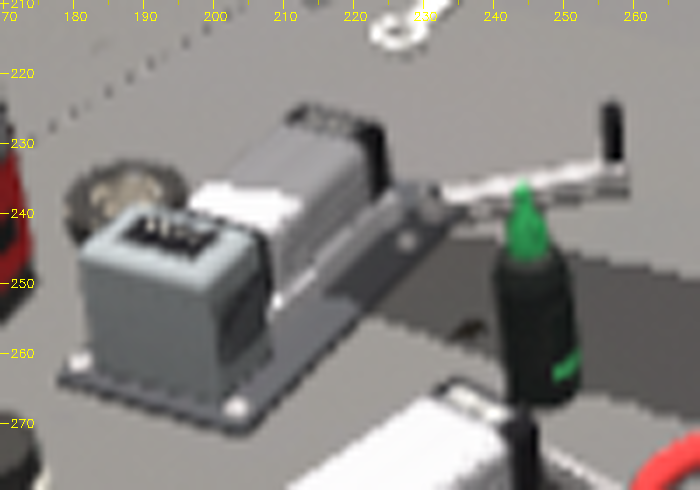

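Emit:
drive_tool --increments '[[[0,0.5,0,-0.015,0,-0.018,0.6],[0,1.3,0,-0.04,0,-0.05,0.6],[0,2.2,0,-0.065,0,-0.082,0.6],[0,3.1,0.08,-0.085,0.01,-0.11,0.6],[0,4.0,0.08,-0.103,0.02,-0.13,0.6],[0,4.8,0.08,-0.115,0.035,-0.143,0.6],[0,5.4,0.08,-0.12,0.05,-0.149,0.6],[0,5.62,0.08,-0.12,0.06,-0.149,0.6],[0,5.62,0.08,-0.12,0.062,-0.149,0.6]]]'

```text
t: 23.0
tcp_pos: [514.1, -37.4, 104.6]
tool_rot: [-90.0, 0.5, -38.5]
contact_force: [-0.6, 0.4, -0.3]
opening: 51.4
```

```bash
python3 kp.py 42 2.356;python3 cap.py n >/dev/null; python3 zoom.py pics/scene_n.png 200 300 170 260 pics/n1.png; python3 zoom.py pics/top_n.png 200 290 150 220 pics/n2.png
```

```text
t 23.0 tcp [514.1 -37.4 104.6] [-90.    0.5 -38.5] [-0.6  0.4 -0.3] 51.4
2.356 [518.3 -37.4 -38.5] [0.005, -0.003, -0.064, 0.0039, 0.0626, 0.0027]
```

View pics/n1.png

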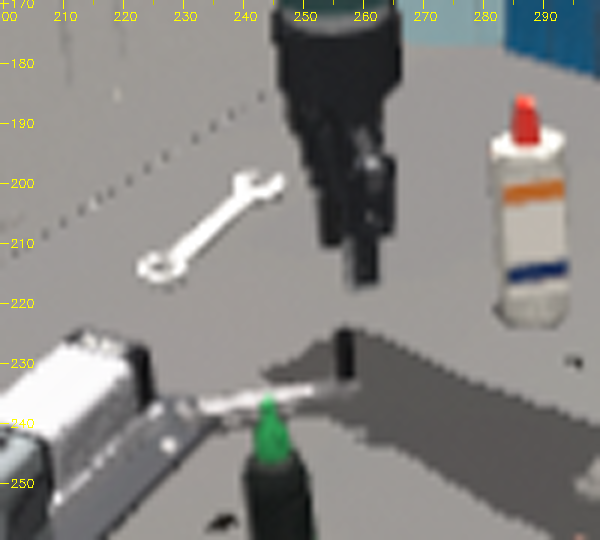

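View pics/n2.png

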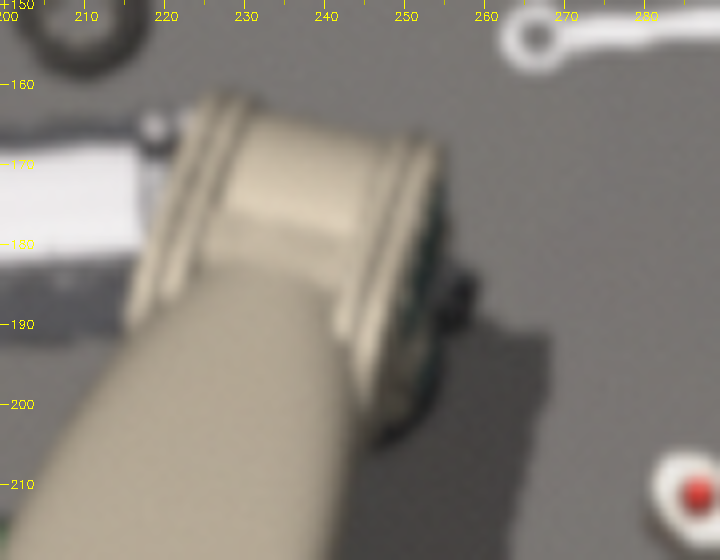

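Emit:
drive_tool --increments '[[[0,0,-0.06,0.004,0.01,0.002,0.6],[0,0,-0.06,0.004,0.025,0.002,0.6],[0,0,-0.06,0.004,0.042,0.002,0.6],[0,0,-0.06,0.004,0.055,0.002,0.6],[0,0,-0.06,0.004,0.061,0.002,0.6],[0,0,-0.06,0.004,0.062,0.002,0.6],[0,0,-0.06,0.004,0.062,0.002,0.5],[0,0,-0.06,0.004,0.062,0.002,0.4],[0,0,-0.06,0.004,0.062,0.002,0.3],[0,0,-0.06,0.004,0.062,0.002,0.2]]]'

```text
t: 24.1
tcp_pos: [520.2, -38.0, 44.7]
tool_rot: [-89.9, -0.2, -38.4]
contact_force: [0.1, 0.4, 0.6]
opening: 17.1
```

```bash
python3 kp.py 42 2.356 2.2 2.0;python3 cap.py p >/dev/null; python3 zoom.py pics/scene_p.png 200 300 170 260 pics/p1.png
```

```text
t 24.1 tcp [520.2 -38.   44.7] [-89.9  -0.2 -38.4] [0.1 0.4 0.6] 17.1
2.356 [518.3 -37.4 -38.5] [-0.009, 0.008, 0.02, -0.0018, 0.0027, -0.0007]
2.2 [531.3 -46.1 -29.6] [-0.007, -1.109, 0.021, 0.0137, 0.0028, 0.0005]
2.0 [549.5 -54.2 -18.1] [-0.005, -2.541, 0.022, 0.033, 0.0028, 0.0055]
```

View pics/p1.png

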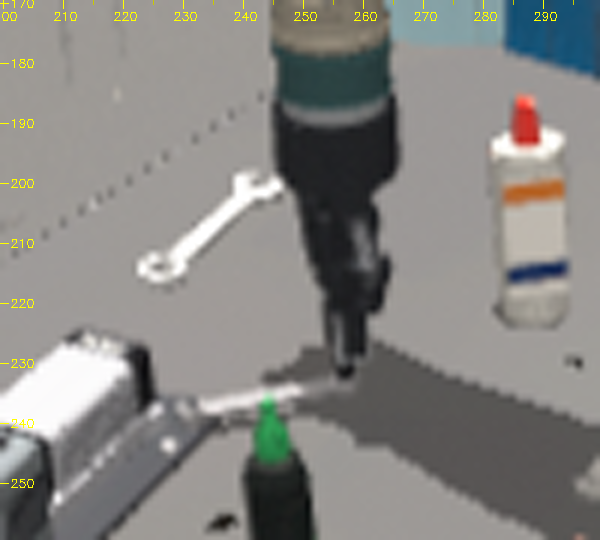

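```bash
python3 kp.py 42 2.27 2.18 2.09 2.0 1.91 1.82 1.73 1.64 1.55 1.5
```

```text
t 24.2 tcp [520.1 -38.   44.6] [-89.9  -0.2 -38.4] [-1.1  0.6  0.3] 17.2
2.27 [525.3 -42.4 -33.6] [-0.007, -0.608, 0.02, 0.0068, 0.0026, -0.0003]
2.18 [533.  -47.1 -28.4] [-0.006, -1.252, 0.021, 0.0157, 0.0026, 0.0009]
2.09 [541.1 -51.  -23.2] [-0.005, -1.897, 0.021, 0.0245, 0.0026, 0.0028]
2.0 [549.5 -54.2 -18.1] [-0.004, -2.542, 0.021, 0.0331, 0.0027, 0.0056]
1.91 [558.2 -56.6 -12.9] [-0.003, -3.186, 0.022, 0.0414, 0.0027, 0.0091]
1.82 [567.  -58.2  -7.8] [-0.002, -3.831, 0.022, 0.0493, 0.0027, 0.0133]
1.73 [576.  -59.   -2.6] [-0.001, -4.475, 0.022, 0.0568, 0.0027, 0.0183]
1.64 [585.  -59.    2.5] [-0.0, -5.12, 0.022, 0.0639, 0.0028, 0.0238]
1.55 [594.  -58.2   7.7] [0.001, -5.764, 0.022, 0.0704, 0.0028, 0.03]
1.5 [598.9 -57.4  10.6] [0.001, -6.123, 0.022, 0.0738, 0.0028, 0.0337]
```

Emit:
drive_tool --increments '[[[0,-0.6,0.02,0.007,0.0025,0,0.18],[0,-1.25,0.02,0.016,0.0025,0.001,0.18],[0,-1.9,0.02,0.0245,0.0025,0.003,0.18],[0,-2.54,0.02,0.033,0.0025,0.0055,0.18],[0,-3.19,0.02,0.0415,0.0025,0.009,0.18],[0,-3.83,0.02,0.0495,0.0025,0.0135,0.18],[0,-4.48,0.02,0.057,0.0025,0.0185,0.18],[0,-5.12,0.02,0.064,0.0025,0.024,0.18],[0,-5.76,0.02,0.0705,0.0025,0.03,0.18],[0,-6.12,0.02,0.074,0.0025,0.0335,0.18]]]'

```text
t: 25.2
tcp_pos: [599.4, -58.0, 42.3]
tool_rot: [-90.0, -0.0, 10.7]
contact_force: [-0.5, -0.6, -0.8]
opening: 15.3
```

```bash
python3 kp.py 42 1.42 1.33 1.24 1.15 1.06 0.97 0.88 0.79 0.7 0.62;python3 cap.py q >/dev/null; python3 zoom.py pics/scene_q.png 200 300 170 260 pics/q1.png
```

```text
t 25.2 tcp [599.4 -58.   42.3] [-90.   -0.   10.7] [-0.5 -0.6 -0.8] 15.3
1.42 [606.7 -55.6  15.1] [0.004, -0.557, 0.001, 0.0076, 0.0003, 0.0009]
1.33 [615.3 -52.9  20.3] [0.004, -1.202, 0.001, 0.0165, 0.0003, 0.002]
1.24 [623.6 -49.4  25.5] [0.004, -1.846, 0.0, 0.0253, 0.0003, 0.0039]
1.15 [631.5 -45.2  30.6] [0.004, -2.491, 0.0, 0.0339, 0.0003, 0.0066]
1.06 [639.  -40.3  35.8] [0.004, -3.136, -0.0, 0.0422, 0.0003, 0.0101]
0.97 [646.1 -34.7  40.9] [0.004, -3.78, -0.0, 0.0502, 0.0003, 0.0142]
0.88 [652.6 -28.5  46.1] [0.004, -4.425, -0.0, 0.0577, 0.0003, 0.0191]
0.79 [658.6 -21.7  51.2] [0.004, -5.069, -0.001, 0.0648, 0.0003, 0.0246]
0.7 [663.9 -14.5  56.4] [0.004, -5.714, -0.001, 0.0714, 0.0003, 0.0308]
0.62 [668.   -7.6  61. ] [0.004, -6.287, -0.001, 0.0768, 0.0002, 0.0367]
```

View pics/q1.png

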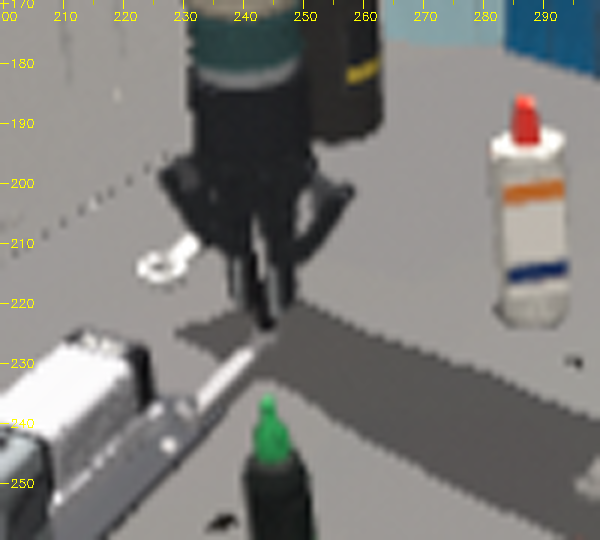

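The picture shows the keeper bar at (240,232) now following the fingers, with the knob between the tips at (244,222). I continue along the arc.

Emit:
drive_tool --increments '[[[0,-0.56,0,0.0075,0,0.001,0.18],[0,-1.2,0,0.0165,0,0.002,0.18],[0,-1.85,0,0.0255,0,0.004,0.18],[0,-2.49,0,0.034,0,0.0065,0.18],[0,-3.14,0,0.042,0,0.01,0.18],[0,-3.78,0,0.05,0,0.014,0.18],[0,-4.42,0,0.0575,0,0.019,0.18],[0,-5.07,0,0.065,0,0.0245,0.18],[0,-5.71,0,0.0715,0,0.031,0.18],[0,-6.29,0,0.077,0,0.0365,0.18]]]'

```text
t: 26.3
tcp_pos: [668.6, -7.9, 42.4]
tool_rot: [-90.1, 0.0, 61.0]
contact_force: [-1.0, -0.4, 0.1]
opening: 15.6
```

```bash
python3 kp.py 42 0.53 0.44 0.36 0.28 0.2 0.13 0.06 0 -0.04
```

```text
t 26.3 tcp [668.6  -7.9  42.4] [-90.1   0.   61. ] [-1.  -0.4  0.1] 15.6
0.53 [6.72e+02 4.00e-01 6.61e+01] [0.008, -0.646, -0.004, 0.009, 0.0004, 0.0011]
0.44 [675.3   8.8  71.3] [0.007, -1.29, -0.005, 0.0179, 0.0003, 0.0023]
0.36 [677.6  16.5  75.9] [0.007, -1.863, -0.005, 0.0257, 0.0003, 0.004]
0.28 [679.2  24.3  80.5] [0.007, -2.436, -0.005, 0.0333, 0.0003, 0.0064]
0.2 [680.2  32.2  85. ] [0.007, -3.009, -0.006, 0.0407, 0.0003, 0.0094]
0.13 [680.6  39.2  89.1] [0.007, -3.511, -0.006, 0.047, 0.0003, 0.0124]
0.06 [680.4  46.2  93.1] [0.007, -4.012, -0.006, 0.0531, 0.0003, 0.0159]
0.0 [679.9  52.2  96.5] [0.006, -4.442, -0.006, 0.0581, 0.0003, 0.0193]
-0.04 [679.4  56.2  98.8] [0.006, -4.728, -0.007, 0.0613, 0.0003, 0.0217]
```

Emit:
drive_tool --increments '[[[0,-0.65,0,0.009,0,0.001,0.18],[0,-1.29,0,0.018,0,0.0025,0.18],[0,-1.86,0,0.0257,0,0.004,0.18],[0,-2.44,0,0.0333,0,0.0065,0.18],[0,-3.0,0,0.0407,0,0.0094,0.18],[0,-3.5,0,0.047,0,0.0124,0.18],[0,-4.0,0,0.053,0,0.016,0.18],[0,-4.44,0,0.058,0,0.0193,0.18],[0,-4.44,0,0.061,0,0.0195,0.18],[0,-4.44,0,0.061,0,0.0195,0.18]]]'

```text
t: 27.3
tcp_pos: [681.1, 55.1, 42.3]
tool_rot: [-90.0, 0.1, 96.4]
contact_force: [0.1, -0.4, 0.1]
opening: 15.2
```

```bash
python3 kp.py 42 0 -0.04; python3 cap.py r >/dev/null; python3 zoom.py pics/scene_r.png 170 270 170 260 pics/r1.png; python3 zoom.py pics/top_r.png 170 270 150 220 pics/r2.png
```

```text
t 27.3 tcp [681.1  55.1  42.3] [-90.    0.1  96.4] [ 0.1 -0.4  0.1] 15.2
0.0 [679.9  52.2  96.5] [0.004, -0.013, -0.007, -0.0028, 0.0003, 0.0014]
-0.04 [679.4  56.2  98.8] [0.004, -0.299, -0.007, 0.0012, 0.0003, 0.0015]
```

View pics/r1.png

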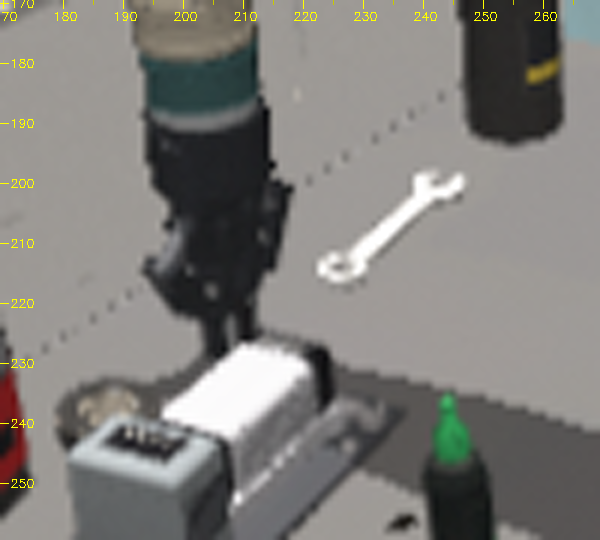

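Emit:
drive_tool --increments '[[[0,0,0,0.002,0,0.001,0.18],[0,0,0,0.004,0,0.001,0.18],[0,0,0,0.006,0,0.001,0.18],[0,0,0,0.006,0,0.001,0.18]]]'

```text
t: 27.8
tcp_pos: [679.7, 57.7, 42.3]
tool_rot: [-90.0, 0.4, 96.3]
contact_force: [0.1, -7.7, 0.4]
opening: 15.4
```

```bash
python3 kp.py 42 0 -0.04
```

```text
t 27.8 tcp [679.7  57.7  42.3] [-90.    0.4  96.3] [ 0.1 -7.7  0.4] 15.4
0.0 [679.9  52.2  96.5] [0.001, -0.025, -0.055, -0.0055, 0.0003, 0.0004]
-0.04 [679.4  56.2  98.8] [-0.0, -0.312, -0.055, -0.0015, 0.0003, 0.0004]
```

Emit:
drive_tool --increments '[[[0,0,-0.05,-0.001,0,0,0.25],[0,0,-0.05,-0.003,0,0,0.35],[0,0,-0.05,-0.003,0,0,0.4],[0,0,-0.05,-0.003,0,0,0.4],[0,0,-0.05,-0.003,-0.01,0,0.4],[0,0,-0.05,-0.003,-0.04,0,0.4],[0,0,-0.05,-0.003,-0.08,0,0.4],[0,0,-0.05,-0.003,-0.13,0,0.4],[0,0,-0.05,-0.003,-0.17,0,0.4],[0,0,-0.05,-0.003,-0.18,0,0.4]]]'

```text
t: 28.8
tcp_pos: [683.3, 56.4, 230.4]
tool_rot: [-90.7, 0.1, 96.3]
contact_force: [0.5, -0.3, -0.4]
opening: 34.0
```

```bash
python3 mv.py w 500 -250 240 40 ; python3 cap.py s >/dev/null; python3 zoom.py pics/scene_s.png 170 270 200 280 pics/s2.png; python3 zoom.py pics/top_s.png 130 260 150 250 pics/s3.png
```

```text
t 28.8 tcp [683.3  56.4 230.4] rot [-90.69   0.11  96.32] F [ 0.5 -0.3 -0.4] op 34.0 j [-1. 22.  6. 73. -0. -7.]
[ 500. -250.  240.   40.] [0.086, 7.04, 0.03, -0.2844, -0.0117, 0.2158]
```

View pics/s2.png

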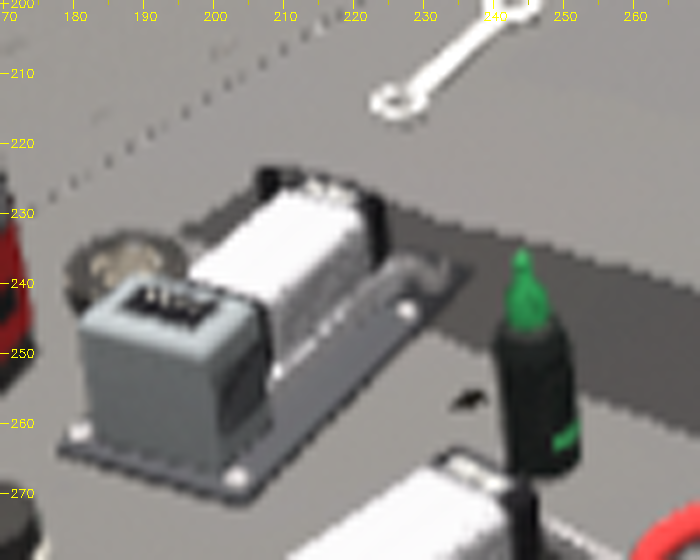

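View pics/s3.png

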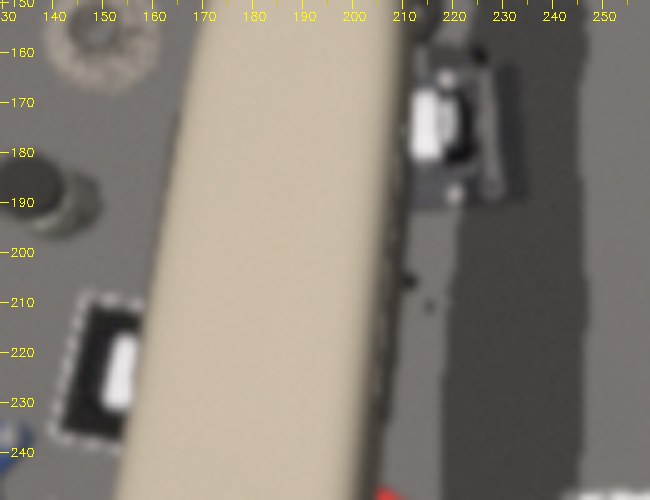

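Emit:
drive_tool --increments '[[[0.08,0.6,0,-0.015,-0.005,0.01,0.4],[0.08,1.4,0,-0.045,-0.01,0.03,0.4],[0.08,2.2,0,-0.08,-0.01,0.055,0.4],[0.08,3.0,0,-0.115,-0.01,0.085,0.4],[0.08,3.8,0,-0.15,-0.01,0.115,0.4],[0.08,4.6,0,-0.19,-0.01,0.145,0.4],[0.08,5.4,0,-0.225,-0.01,0.175,0.4],[0.08,6.2,0,-0.255,-0.01,0.195,0.4],[0.08,6.8,0,-0.275,-0.01,0.21,0.4],[0.08,7.0,0,-0.284,-0.01,0.216,0.4]]]'

```text
t: 29.9
tcp_pos: [495.8, -250.6, 233.0]
tool_rot: [-89.5, 0.1, 40.1]
contact_force: [0.6, 0.3, 0.1]
opening: 34.2
```

```bash
python3 mv.py ; python3 cap.py u >/dev/null; python3 zoom.py pics/scene_u.png 140 310 170 300 pics/u2.png; python3 zoom.py pics/top_u.png 130 260 150 250 pics/u3.png
python3 - <<'E'
from geo import *
C['top']=pickle.load(open('pics/top_u.pkl','rb'))
im=C['top']['color'].astype(float).min(2); w=np.clip((im-130)/80,0,1)
for nm,(r0,r1,c0,c1),z in [('flat in dock',(160,190,190,225),69),('done in tray',(208,245,145,188),64)]:
    W=w[r0:r1,c0:c1]; yy,xx=np.mgrid[r0:r1,c0:c1]
    n,l,st,ce=cv2.connectedComponentsWithStats((W>.55).astype(np.uint8)); i=1+st[1:,4].argmax(); M=cv2.dilate((l==i).astype(np.uint8),np.ones((3,3)))*W
    X=np.array([ray('top',x,y,z)[:2] for x,y in zip(xx.ravel(),yy.ravel())]); m=M.ravel(); c=(m[:,None]*X).sum(0)/m.sum(); d=X-c; ev,V=np.linalg.eigh((m[:,None]*d).T@d)
    print(nm,c.round(1),np.degrees(np.arctan2(V[1,1],V[0,1])).round(1),np.sqrt(ev/m.sum()*12).round(1))
E
```

```text
t 29.9 tcp [ 495.8 -250.6  233. ] rot [-89.52   0.09  40.09] F [0.6 0.3 0.1] op 34.2 j [-34.   9. -10.  71.   0.  16.]
flat in dock [616.5 120.2] 96.3 [49.9 89.3]
done in tray [419.9 270.2] 81.4 [49.4 89.1]
```

View pics/u2.png

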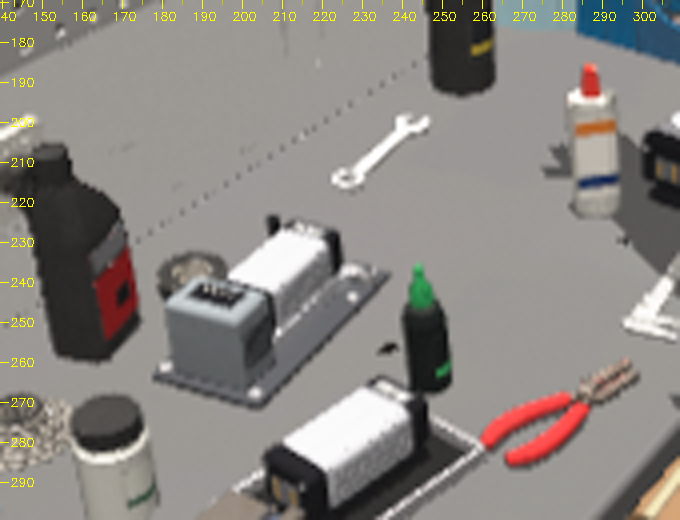

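View pics/u3.png

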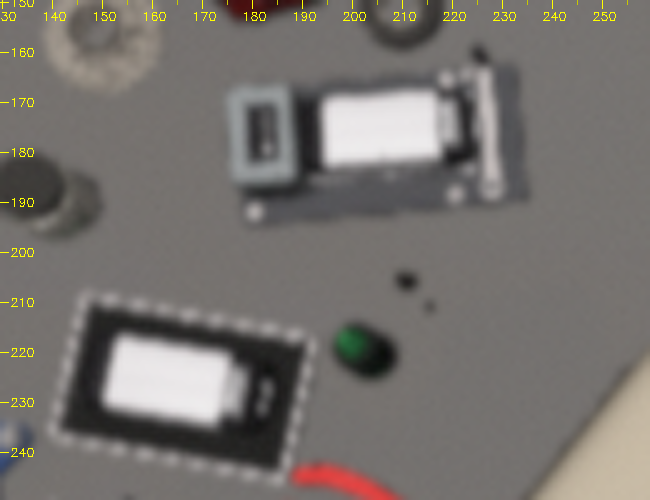

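Emit:
drive_tool --increments '[[[0,0,0,0,0,0,0.4],[0,0,0,0,0,0,0.4],[0,0,0,0,0,0,0.4],[0,0,0,0,0,0,0.4]]]'

```text
t: 30.4
tcp_pos: [497.5, -249.1, 233.6]
tool_rot: [-89.6, 0.0, 40.3]
contact_force: [-0.3, -0.2, 0.1]
opening: 34.2
```

```bash
python3 -c "
from plant import manip
print(manip.finish_job())"
```

```text
the job is handed in; nothing more can be done
None
```

I finished the job and handed it in at about 30 s of the 72 s allowed. The finished pack is in the tray, the flat pack is home in the track, and the keeper arm is shut behind it. `finish_job` reports no verdict, so what follows is from my own last checks.

- **Finished pack:** it stands on its foot in the tray. Its white area is about 2.5 mm from the tray's centre in the top view, and its yaw matches the tray's at 81.4°.
- **Flat pack:** it stopped against the tower. The push force rose from 11 to 20 N with no more travel. It now sits about 2 mm further in than the finished pack did at the start, which fits that pack's allowed 0–3 mm short. Its yaw is 96.3° against 96.5° for the charger.
- **Keeper:** I pushed it until it met about 8 N of resistance at its stop. The pictures show the bar lying across the mouth.
- **Other items:** I did not touch the bottles, the jar or the larger pack. The grease bottle, slim dark bottle and jar look unmoved in the last pictures. The larger pack was only partly in view in the last crop, and I did not measure any of the four again.
- **Disagreement:** the two cameras differed by several millimetres on where the charger lies along its track. I went with the top view, and the straight pull out and push in, with little side force, bore it out.

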